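# Pack the two-layer microscope accessory case

### The job

Pack the accessory case: lay the camera tube in the long cavity and the slide mailer in the short one, then slide the divider off the loading shelf over them until it drops fully home in the case. Then lift the slide cassette up off its rack and stand it fully down in the divider's pocket, either way round, keeping it upright throughout. Leave the other things on the bench where they are.

Things in the scene. Friction and masses are not known exactly. Their poses are not given: they have to be found in the camera images.
- station: Packing station, fixed: an open white case with a loading shelf on its +y side. Origin on the bench under the middle of the case, z up. Case inside: x -80 to 80 mm, y -70 to 70 mm; floor 5 mm above the bench. Walls 6 mm thick, tops 58 mm above the bench, on the -x, +x and -y sides; open on the +y side above the shelf. Sizes below are in mm, x and y along the station's axes.
- seat (a point): Centre of the divider's seat (station x 0, y 0, 44 mm above the bench): the tops of rigid grey blocks on the case floor. Between them lie two cavities, long sides along y, and a cross channel 60 mm wide (y -30 to 30, x -80 to 80, down to the floor) that gives fingers room beside the cavities.
- shelf_edge (a point): Middle of the loading shelf's inner edge (station x 0, y 70, 50 mm above the bench, so 6 mm above the seat). The shelf is flat, from y 70 to 240, 160 mm wide between the case's two side walls, which run on as guides to y 236 (tops 58 mm above the bench).
- long_cavity (a point): Centre of the floor of the long cavity of the case (station x -36, y 0, 5 mm above the bench): 42 mm in x, 130 mm in y, 39 mm deep. Axes as the station's.
- short_cavity (a point): Centre of the floor of the short cavity (station x +36, y 0, 5 mm above the bench): 44 mm in x, 100 mm in y, 39 mm deep. Axes as the station's.
- tube_mid (a point): Centre of the camera tube: a black round barrel, 30 mm diameter, with a square aluminium flange 36 x 36 x 8 mm at each end, 120 mm long along its own x; it lies on the flanges with its centre 18 mm above what it lies on. 0.15 to 0.3 kg.
- mailer_mid (a point): Centre of the slide mailer: a flat white plastic box, 90 mm (own x) x 38 mm (own y) x 34 mm tall (own z). About 0.12 kg.
- divider: Loose grey board 154 (x) x 134 (y) x 12 mm, about 0.3 kg, flat on the shelf between the guides (3 mm play each side), too wide to grasp. Origin: centre of its underside, axes as the station's. Slid towards station -y it passes over the cavities; once its trailing (+y) edge clears the shelf edge it drops 6 mm on to the seat, 3 mm play all round, upper face 56 mm above the bench.
- pocket (a point): Centre of the floor of the pocket in the divider's upper face (divider x +30, y 0, 5 mm above its underside): 44 mm in x, 60 mm in y, 7 mm deep. Axes as the divider's.
- cassette_mid (a point): Centre of the slide cassette's  upright white block 36 (own x) x 52 (own y) x 60 mm tall, about 0.16 kg. A steel hook 30 mm wide at the top of its back (+x) reaches 19 mm back, 4 mm above the top; its lip turns down to 15 mm below the top. It hangs over the rack plate, 2.5 mm play each side, leaning up to 0.08 rad; body in front (-x) of the plate, underside 50 mm above the bench.
- rack_top (a point): Middle of the top edge of the rack's plate, 110 mm above the bench. Rack (fixed): a steel plate 10 mm thick (x), 150 mm wide (y), from 60 to 110 mm above the bench, on two legs 10 mm thick at y -70 and +70, with a low foot behind; its front looks to its own -x.
- flask: Bystander, not to be moved: white plastic bottle with a red cap, 56 diameter x 130 tall mm. Origin at the centre of its underside, z up.
- carton: Bystander, not to be moved: small cardboard carton, 76 x 52 x 28 tall mm. Origin at the centre of its underside, z up.
- beaker: Bystander, not to be moved: empty clear beaker, 68 diameter x 85 tall mm. Origin at the centre of its underside, z up.
- jar: Bystander, not to be moved: amber glass jar with a black cap, 56 diameter x 70 tall mm. Origin at the centre of its underside, z up.
There are look-alikes about, which are no part of the job. There is more than one size of the divider; the one meant has the size given above.

How it is judged:
By the outcome, as a careful person would: the job done as asked, in the order asked, and still so for the second after the job is handed in, with the robot touching nothing.
It also fails if it takes over 72 s, if anything falls off the work surface, if the arm or the gripper's body presses on something with over 40 N, if the wrist force passes 120 N, or if a joint passes its speed limit or range.

### The arm

A 7-joint arm with a two-finger parallel gripper is mounted at the origin on the work surface. World frame = base frame: x ahead of the robot, y to its left, z up, the work surface at z = 0. Lengths are in m, angles in rad, forces in N, time in s.
With the tool pointing down it reaches from about 0.4 to 0.85 m from the base axis. Payload 4.5 kg.
Tool frame: the origin (TCP) lies between the finger pads; the fingertips stand r.finger_overhang ahead of it and the grasp point (between the pads) lies 8 mm behind it (r.finger_overhang is the distance from the TCP to the fingertips, in m); z points along the fingers, x is the direction in which the jaws open and shut, and the axes are right-handed (so a half turn about z gives the same grasp; the last joint's range is limited). The gripper opens to 88 mm and grips with 3 to 60 N. Pads are 18 mm wide; open, the fingers measure 123 mm over their backs; the gripper's body (75 mm by 187 mm) begins 45 mm behind the grasp point.
Start: joints at [-1.12, 0.689, -0.195, 1.565, 0.157, 0.902, -0.215], TCP at [0.253, 0.572, 0.25] pointing down, gripper open.
Joint ranges: [-3.01, 3.01], [-0.46, 2.08], [-1.47, 1.51], [0.13, 2.56], [-1, 4.14], [0.04, 2.09], [-2.66, 2.66]. Speed limits (rad/s): [2.57, 2.57, 3.14, 3.14, 3.14, 3.14, 3.14].

### API

Orientations are given as a unit quaternion [x, y, z, w].
In Python, from plant import r gives the robot as it stands.
- The arm moves only by the tool move_arm, never from a script. Its argument "targets" is a list that holds one entry, the list of rows, each a list of 7 numbers: the turn, a rotation vector about the world's x, y, z in rad, then the shift along the world's x, y, z in m, then the opening, from 0 (shut) to 1 (fully open). A call has 1 to 5 rows; each row shifts and turns the pose as measured when the row begins; what a row does not reach is not made up. A row lasts 1/10 s, in which the tool goes at most 50 mm and 8.59 degrees, less where a joint would pass 70% of its speed; a pose out of reach is approached as far as the arm can. A call with a gripper value outside its range is refused whole. The fingers move at their own pace and stop on an object; "force" is the grip in N (left out, the last holds). Time passes only in rows, so rows that do not move let the fingers close. It gives the time, the measured TCP pose, the force and the opening at its end, in the units of the state.
- r.get_state(): the state, without advancing time (a new reading comes with each control period).
- r.snapshot(name): name is "scene" or "top" or "wrist"; returns a dict with "frame" (400x640x3 uint8, red, green, blue), "K" (3x3 intrinsics, pixels), "D" ([k1, k2, p1, p2, k3] as OpenCV has them; the pictures are not rectified), "T" (4x4, takes a point from camera to world coordinates). Camera axes: x right, y up, looking along -z (the intrinsics and any distortion apply to the point x, -y, -z); pixel columns grow to the right and rows downward; lengths in m; the calibration is good to about 2 mm. A picture is of the moment at which its call begins. There is no depth.
- r.finish_job(): hands the job in, once; it reports no verdict.
Trained networks look in a picture, given as the dict that the camera call returned (one of the last four; its "shot" number tells which), for a name from the list of things; names that differ only in an ending like _2 or _b are one class to them, and where a whole thing is asked for, a point or a joint stands for the part that bears it (a point fixed in the world has none). Each returns a list of dicts, best first, with "score" (0 to 1); they miss things now and then, are a little off and sometimes report something else, mostly with a low value. They report only what shows in the picture. A call takes as long as a camera call. They do not tell look-alikes from the thing itself.
- r.find_in(picture, query): "centre" ([row, column] in pixels, amid what is visible of it).
The state is a dict: "clock": time; "q": joint angles; "qd": joint speeds; "joint_torque": joint torques, N m; "tool_pos": TCP position; "eef_rot": TCP orientation; "contact_force": force on the tool from outside, world axes, zero at the start; "moment": the same for the moment, N m; "opening": opening from 0.0 (shut) to 1.0 (fully open).
Only numpy, scipy, OpenCV 4.12 (cv2) and the standard library are available. Lean on these libraries where they do the work, as an engineer would, in place of code of your own. Each camera call takes 0.05 s, during which the arm holds its last target. There are 200 camera calls.

## Working session

There is one attempt and no reset: what is moved stays moved. The work goes in short steps, Python scripts to look and compute and a tool call to move; the robot and the scene stay as the last step left them, time stands still between calls to the robot, and variables do not carry over. Pictures are saved under pics/ and viewed, about 8 in all and at most 12, crops included, and the job is handed in when it is done.

Besides the shell and the picture viewer there is one more tool, called after "Emit:" by a JSON object that holds its "name" and its "arguments". move_arm: Moves the arm, as the interface text tells. Its arguments: {"type":"object","properties":{"targets":{"type":"array","items":{"type":"array","items":{"type":"array","items":{"type":"number"}}}},"force":{"type":"number"}},"required":["targets"]}

```bash
ls; mkdir -p pics; cat > h.py <<'E'
import numpy as np, cv2
from plant import r
from scipy.spatial.transform import Rotation as R
def ray(s,px):
    """px = (row,col) -> origin, dir world"""
    K=np.array(s["K"]);D=np.array(s["D"]);T=np.array(s["T"])
    u=cv2.undistortPoints(np.array([[[px[1],px[0]]]],float),K,D)[0,0]
    d=T[:3,:3]@np.array([u[0],-u[1],-1.0]); return T[:3,3],d
def at(s,px,z):
    o,d=ray(s,px); return o+d*(z-o[2])/d[2]
def proj(s,P):
    T=np.array(s["T"]);P=np.atleast_2d(P)
    c=(P-T[:3,3])@T[:3,:3]; c=c*np.array([1,-1,-1])
    p=cv2.projectPoints(c.reshape(-1,1,3),np.zeros(3),np.zeros(3),np.array(s["K"]),np.array(s["D"]))[0].reshape(-1,2)
    return p[:,::-1]
def tri(obs):
    A=np.zeros((3,3));b=np.zeros(3)
    for s,p in obs:
        o,d=ray(s,p); d=d/np.linalg.norm(d);M=np.eye(3)-np.outer(d,d);A+=M;b+=M@o
    return np.linalg.solve(A,b)
def save(s,n,crop=None,k=1):
    f=s["frame"][...,::-1]
    if crop: f=f[crop[0]:crop[1],crop[2]:crop[3]]
    if k!=1: f=cv2.resize(f,None,fx=k,fy=k,interpolation=cv2.INTER_CUBIC)
    cv2.imwrite("pics/"+n,f)
E
python3 - <<'E'
from h import *
import pickle
st=r.get_state(); print(st["clock"],st["tool_pos"],st["eef_rot"],st["opening"],r.finger_overhang)
S={}
for n in("scene","top"):
    s=r.snapshot(n);S[n]=s
    save(s,n+"0.png"); print(n,np.round(s["T"],3).tolist(),np.round(s["K"],1).tolist())
    for q in("station","tube_mid","mailer_mid","divider","cassette_mid","rack_top","flask","carton","beaker","jar"):
        print(q,[(np.round(d["centre"],0).tolist(),round(d["score"],2)) for d in r.find_in(s,q)])
pickle.dump(S,open("s0.pkl","wb"))
E
```

```text
pics
0.0 [0.25280361 0.57091687 0.24890927] [ 8.38064741e-01  5.45570000e-01 -7.38947420e-04  5.64043647e-04] 1.0010194983807548 0.011
scene [[0.616, -0.588, 0.525, 1.165], [0.788, 0.448, -0.424, -0.505], [0.014, 0.674, 0.739, 1.0], [0.0, 0.0, 0.0, 1.0]] [[446.9, 0.0, 315.5], [0.0, 446.9, 194.5], [0.0, 0.0, 1.0]]
station [([228.0, 315.0], 0.65)]
tube_mid [([241.0, 216.0], 0.7)]
mailer_mid [([146.0, 386.0], 0.64)]
divider [([118.0, 361.0], 0.9), ([190.0, 349.0], 0.56), ([225.0, 316.0], 0.41)]
cassette_mid [([264.0, 240.0], 0.7), ([135.0, 340.0], 0.43)]
rack_top [([292.0, 247.0], 0.93)]
flask [([274.0, 344.0], 0.74)]
carton [([267.0, 174.0], 0.76), ([222.0, 315.0], 0.62)]
beaker [([175.0, 436.0], 0.63)]
jar [([135.0, 340.0], 0.81), ([194.0, 353.0], 0.73)]
top [[0.015, 0.996, -0.087, 0.426], [-1.0, 0.014, -0.007, 0.02], [-0.006, 0.088, 0.996, 1.233], [0.0, 0.0, 0.0, 1.0]] [[363.0, 0.0, 324.5], [0.0, 363.0, 194.5], [0.0, 0.0, 1.0]]
station [([188.0, 331.0], 0.57)]
tube_mid [([225.0, 410.0], 0.78)]
mailer_mid [([224.0, 216.0], 0.83)]
divider [([271.0, 205.0], 0.9)]
cassette_mid [([174.0, 417.0], 0.54)]
rack_top [([163.0, 419.0], 0.61)]
flask [([130.0, 356.0], 0.73), ([221.0, 216.0], 0.59)]
carton [([226.0, 455.0], 0.91), ([186.0, 333.0], 0.31)]
beaker [([157.0, 217.0], 0.73), ([184.0, 335.0], 0.34)]
jar [([185.0, 331.0], 0.6), ([258.0, 246.0], 0.55)]
```

View pics/scene0.png

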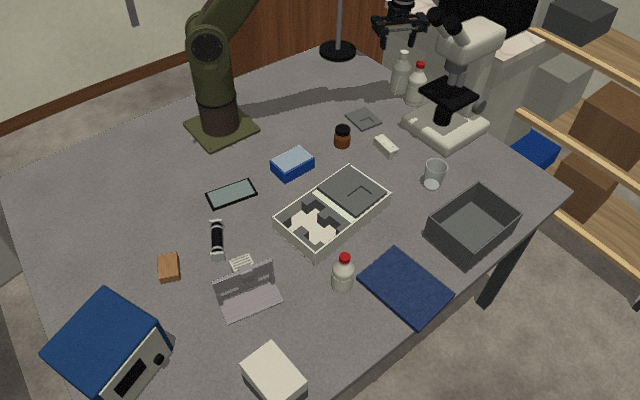

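View pics/top0.png

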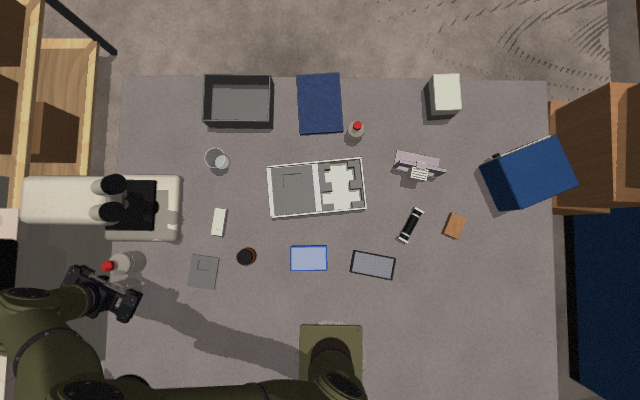

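The scene picture shows the following:
- The station sits at (225,330), with a divider on its shelf at (190,350).
- A smaller divider look-alike lies on the bench at (118,361).
- The tube is at (240,216), the mailer at (146,386), the cassette and rack at (264,240), the flask at (274,344) and a second bottle at (85,415).

From the top, the divider on the shelf (190,293) is about 43 px wide. The loose one (271,205) is about 30 px wide, so it's the wrong size.

```bash
python3 - <<'E'
from h import *
import pickle
S=pickle.load(open("s0.pkl","rb"));t=S["top"];s=S["scene"]
for n,z,a,b in [("tube",.018,(225,410),(240,216)),("mailer",.017,(224,217),(146,386)),("cass",.08,(174,417),(264,240)),("stat",.05,(188,318),None)]:
    print(n,np.round(at(t,a,z),3), np.round(at(s,b,z),3) if b else "")
f=t["frame"][...,::-1]
A=cv2.resize(f[145:250,260:475],None,fx=3.7,fy=3.7,interpolation=cv2.INTER_CUBIC)
cv2.imwrite("pics/c1.png",A)
# station corner outline guess: outer corners
for z in (.058,):
  for p in [(165,268),(157,363),(218,270),(209,367)]: print(p,np.round(at(t,p,z),3))
E
```

```text
tube [ 0.434 -0.259  0.018] [ 0.435 -0.261  0.018]
mailer [0.428 0.387 0.017] [0.437 0.381 0.017]
cass [ 0.597 -0.268  0.08 ] [ 0.581 -0.266  0.08 ]
stat [0.551 0.049 0.05 ] 
(165, 268) [0.623 0.214 0.058]
(157, 363) [ 0.654 -0.097  0.058]
(218, 270) [0.45  0.203 0.058]
(209, 367) [ 0.484 -0.111  0.058]
```

View pics/c1.png

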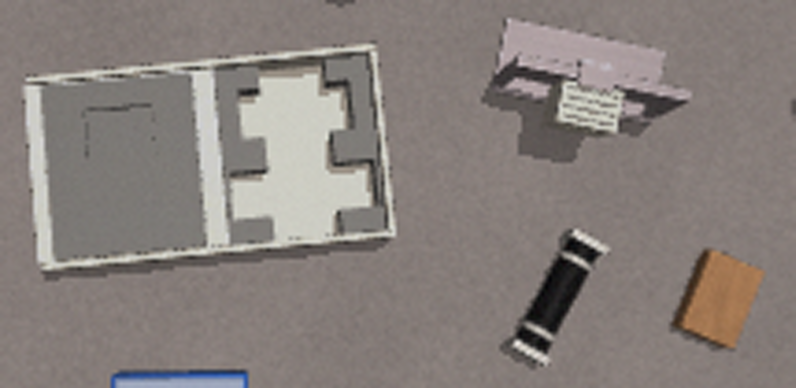

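The crop shows:
- The case is on the right and the shelf with the divider on the left.
- The short cavity is at the top (the +x side) and the long one at the bottom.
- The outer corners are near crop pixels (25,78), (375,45), (395,235) and (45,270).
- The tube runs from (590,240) to (530,350), and the cassette hangs in front of the rack plate at (590,105).

```bash
cat >> h.py <<'E'
def seg(s,box,z,lo,hi=255,sat=60):
    """bright blob in box (r0,r1,c0,c1): centre + long-axis yaw in world at height z"""
    f=s["frame"][box[0]:box[1],box[2]:box[3]]
    g=f.max(2);m=((g>=lo)&(g<=hi)&((g.astype(int)-f.min(2))<sat)).astype(np.uint8)
    n,l,st,_=cv2.connectedComponentsWithStats(m)
    k=1+np.argmax(st[1:,4]); c,_=cv2.findContours((l==k).astype(np.uint8),0,1)
    q=cv2.boxPoints(cv2.minAreaRect(c[0]))
    W=np.array([at(s,(p[1]+box[0],p[0]+box[2]),z)[:2] for p in q])
    e=[W[1]-W[0],W[2]-W[1]];L=max(e,key=np.linalg.norm)
    return W.mean(0),np.arctan2(L[1],L[0]),sorted(np.linalg.norm(v) for v in e),st[k,4]
def stfit(s,pix,loc,x0=(0.56,0.0,0.05)):
    """station x,y,yaw from pixels (row,col) of known station points"""
    from scipy.optimize import least_squares
    loc=np.array(loc,float);pix=np.array(pix,float)
    def w(v): 
        a=R.from_euler("z",v[2]).as_matrix(); return loc@a.T+[v[0],v[1],0]
    res=least_squares(lambda v:(proj(s,w(v))-pix).ravel(),x0)
    return res.x,(proj(s,w(res.x))-pix)
E
python3 - <<'E'
from h import *
import pickle
S=pickle.load(open("s0.pkl","rb"));t=S["top"]
c=np.array([(375,45),(395,235),(25,78),(45,270)])/3.7
pix=np.c_[c[:,1]+145,c[:,0]+260]
loc=[(.086,-.076,.058),(-.086,-.076,.058),(.086,.236,.058),(-.086,.236,.058)]
print(stfit(t,pix,loc))
print("mailer",seg(t,(200,245,205,235),.034,170))
st=r.get_state()
w=r.snapshot("wrist");save(w,"w0.png")
Tt=np.eye(4);Tt[:3,:3]=R.from_quat(st["eef_rot"]).as_matrix();Tt[:3,3]=st["tool_pos"]
print(np.round(Tt[:3,:3],3).tolist());print(np.round(np.linalg.inv(Tt)@w["T"],3).tolist(),np.round(w["K"],1).tolist(),w["D"])
print([np.round(at(w,p,0.034),3).tolist() for p in [(0,0),(0,639),(399,0),(399,639)]])
print(r.find_in(w,"mailer_mid"))
E
```

```text
(array([ 0.56125207, -0.02619404,  0.11389646]), array([[-0.55642759,  0.20855258],
       [ 0.26741311,  0.52607034],
       [-0.09231037,  0.08546352],
       [ 0.34778154, -0.81753867]]))
mailer (array([0.43666359, 0.37944022]), np.float64(-0.11268787112123312), [np.float64(0.037083645840164145), np.float64(0.08847639765783893)], np.int32(301))
[[0.405, 0.914, 0.0], [0.914, -0.405, 0.0], [0.0, -0.0, -1.0]]
[[1.0, 0.001, 0.0, -0.001], [0.001, -0.957, -0.29, -0.074], [-0.0, 0.29, -0.957, -0.136], [0.0, 0.0, 0.0, 1.0]] [[278.0, 0.0, 320.9], [0.0, 278.0, 196.0], [0.0, 0.0, 1.0]] [-0.01444971  0.          0.          0.          0.        ]
[[-0.072, 0.323, 0.034], [0.217, 0.974, 0.034], [0.394, -0.11, 0.034], [0.85, 0.918, 0.034]]
[{'centre': [333.9, 263.4], 'score': 0.68}]
```

Candidates for each item:
- **Mailer:** the white box at top (224,217), 88×37 mm measured, which matches. There's no other similar box. The two blue trays at (258,308) and (265,372) don't fit the description.
- **Tube:** only (225,410).
- **Divider:** the one on the shelf (190,293), not the small loose one at (271,205).
- **Cassette:** (172,418) on the rack.

I'll start with the mailer and check it up close with the wrist camera.

Emit:
{"name": "move_arm", "arguments": {"targets": [[[0, 0, 0.1, 0, -0.045, -0.01, 1], [0, 0, 0.1, 0, -0.045, -0.01, 1], [0, 0, 0.1, 0.03, -0.035, -0.01, 1], [0, 0, 0, 0.04, -0.025, -0.01, 1], [0, 0, 0, 0.04, -0.02, -0.01, 1]]], "force": 20}}

```text
clock: 1.7
tool_pos: [0.3572, 0.4031, 0.2007]
eef_rot: [0.737, 0.676, 0.002, -0.006]
contact_force: [1.6, 0.6, -0.7]
opening: 0.998
```

Emit:
{"name": "move_arm", "arguments": {"targets": [[[0, 0, 0, 0.04, -0.02, -0.02, 1], [0, 0, 0, 0.034, 0, -0.03, 1], [0, 0, 0, 0, 0, 0, 1]]]}}

```text
clock: 2.0
tool_pos: [0.4411, 0.3756, 0.1484]
eef_rot: [0.741, 0.672, 0.002, -0.003]
contact_force: [-0.9, 0.3, -0.4]
opening: 1.0
```

```bash
cat >> h.py <<'E'
def stt():
    s=r.get_state();Rm=R.from_quat(s["eef_rot"]).as_matrix()
    print("t%.1f"%s["clock"],"tcp",np.round(s["tool_pos"],4),"yaw %.3f"%np.arctan2(Rm[1,0],Rm[0,0]),"z",np.round(Rm[:,2],3),"F",np.round(s["contact_force"],1),"op %.3f"%s["opening"]); return s
E
python3 - <<'E'
from h import *
stt()
w=r.snapshot("wrist");save(w,"w1.png")
print(proj(w,[0.437,.379,.034]))
for lo in (150,170,190): print(seg(w,(0,400,0,640),.034,lo))
E
```

```text
t2.0 tcp [0.4411 0.3756 0.1484] yaw 1.473 z [-0.     0.008 -1.   ] F [-0.9  0.3 -0.4] op 1.000
[[190.69159256 324.38160869]]
(array([0.41109388, 0.37977738]), np.float64(1.4744436415000928), [np.float64(0.27976288917757447), np.float64(0.5069424096959758)], np.int32(84730))
(array([0.41047588, 0.37983513]), np.float64(1.4744436415000928), [np.float64(0.2784310970130799), np.float64(0.5069424096959758)], np.int32(67603))
(array([0.46437962, 0.5588485 ]), np.float64(2.897475876869649), [np.float64(0.09596562036104275), np.float64(0.1862515913387374)], np.int32(10072))
```

View pics/w1.png

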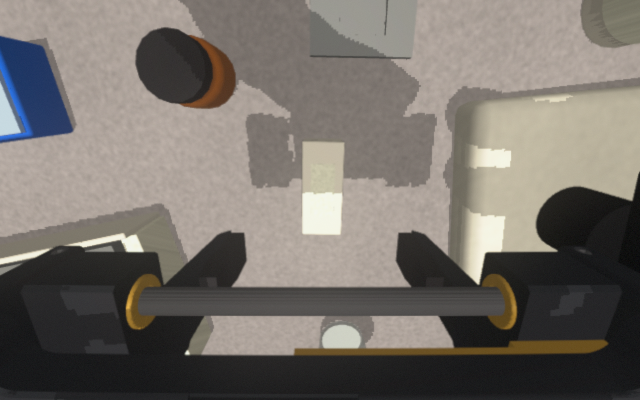

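The wrist picture shows the white mailer at cols 302–344, rows 142–235, aligned with the jaws. I'll measure its corners.

```bash
python3 - <<'E'
from h import *
import cv2
s=r.get_state()
f=cv2.imread("pics/w1.png");w=r.snapshot("wrist")
P=np.array([at(w,p,.034)[:2] for p in [(142,302),(143,344),(235,341),(234,302)]])
print(np.round(P,4),P.mean(0))
for i in range(4): print(np.linalg.norm(P[i]-P[i-1]), np.arctan2(*(P[i]-P[i-1])[::-1]))
E
```

```text
[[0.3885 0.3645]
 [0.3931 0.4018]
 [0.4825 0.3923]
 [0.4775 0.354 ]] [0.43540645 0.37813707]
0.0896051252957394 3.025079134830686
0.03761426660464274 1.4494218696653696
0.08991098599029143 -0.10603843090958247
0.03855866533244211 -1.6998564544012134
```

Emit:
{"name": "move_arm", "arguments": {"targets": [[[-0.008, 0, -0.013, -0.006, 0.0025, -0.044, 1], [0, 0, 0, 0, 0, -0.044, 1], [0, 0, 0, 0, 0, -0.03, 1], [0, 0, 0, 0, 0, -0.014, 1], [0, 0, 0, 0, 0, 0, 1]]]}}

```text
clock: 2.6
tool_pos: [0.4255, 0.3917, 0.0232]
eef_rot: [0.74, 0.673, 0.007, -0.006]
contact_force: [-0.7, -0.3, -0.4]
opening: 0.997
```

Emit:
{"name": "move_arm", "arguments": {"targets": [[[0, 0, 0, 0, 0, 0, 0.2], [0, 0, 0, 0, 0, 0, 0.2], [0, 0, 0, 0, 0, 0, 0.2], [0, 0, 0, 0, 0, 0, 0.2], [0, 0, 0, 0, 0, 0, 0.2]]], "force": 20}}

```text
clock: 3.1
tool_pos: [0.4265, 0.3948, 0.0295]
eef_rot: [0.74, 0.673, 0.011, -0.006]
contact_force: [0.2, -0.5, 0.1]
opening: 0.569
```

```bash
python3 - <<'E'
from h import *
s=stt();print(s["q"],s["qd"])
w=r.snapshot("wrist");save(w,"w2.png")
s=stt();print(s["q"],s["qd"])
E
```

```text
t3.1 tcp [0.4265 0.3948 0.0295] yaw 1.477 z [ 0.008  0.025 -1.   ] F [ 0.2 -0.5  0.1] op 0.569
[-0.71746543  0.96005357 -0.1772568   1.84938067  0.40964983  0.34226192
  0.27194001] [ 0.00281266 -0.01255482  0.002925    0.00173962 -0.0012978   0.00300158
 -0.00112963]
t3.1 tcp [0.4266 0.3947 0.0294] yaw 1.477 z [ 0.008  0.025 -1.   ] F [-0.5 -0.1  0.1] op 0.524
[-0.71744977  0.96012402 -0.17711854  1.84930963  0.40966193  0.34221008
  0.27194732] [-0.00019428  0.00695961  0.00314166 -0.00023066  0.00048421 -0.00425092
 -0.00103225]
```

View pics/w2.png

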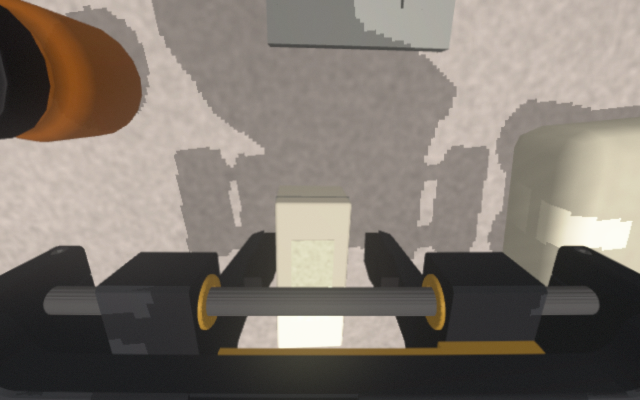

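```bash
python3 - <<'E'
from h import *
w=r.snapshot("wrist");s=stt()
a,b,c,d=[at(w,p,.034)[:2] for p in [(201,276),(201,350),(348,278),(346,343)]]
print(a,b,c,d,"mid",(a+b)/2,(c+d)/2)
Rm=R.from_quat(s["eef_rot"]).as_matrix()
o=(a+b+c+d)/4
print("off in tool axes",Rm.T@np.r_[o-s["tool_pos"][:2],.034-s["tool_pos"][2]])
E
```

```text
t3.2 tcp [0.4265 0.3947 0.0292] yaw 1.477 z [ 0.008  0.024 -1.   ] F [-0.6 -0.8 -0.4] op 0.477
[0.39171107 0.37450954] [0.39547782 0.41091414] [0.48271583 0.36255171] [0.48584332 0.40103729] mid [0.39359444 0.39271184] [0.48427958 0.3817945 ]
off in tool axes [-0.00608732  0.0131273  -0.00491155]
```

The finger had nudged the mailer 9 mm. The TCP drifted on the fast descent, so I'll use smaller steps, recentre, then close.

Emit:
{"name": "move_arm", "arguments": {"targets": [[[-0.012, 0.004, 0, 0.004, -0.004, 0, 0.6], [-0.012, 0.004, 0, 0.005, -0.003, -0.003, 0.6], [0, 0, 0, 0.003, 0, -0.004, 0.6], [0, 0, 0, 0, 0, -0.004, 0.6], [0, 0, 0, 0, 0, -0.002, 0.6]]]}}

```text
clock: 3.7
tool_pos: [0.4407, 0.3875, 0.0153]
eef_rot: [0.74, 0.673, 0.0, 0.0]
contact_force: [0.3, 0.3, 0.1]
opening: 0.601
```

```bash
python3 - <<'E'
from h import *
s=stt()
E
```

```text
t3.7 tcp [0.4407 0.3875 0.0153] yaw 1.476 z [ 0.001 -0.    -1.   ] F [0.3 0.3 0.1] op 0.601
```

Emit:
{"name": "move_arm", "arguments": {"targets": [[[0, 0, 0, 0, 0, 0, 0.25], [0, 0, 0, 0, 0, 0, 0.25], [0, 0, 0, 0, 0, 0, 0.25], [0, 0, 0, 0, 0, 0.015, 0.25], [0, 0, 0, 0, 0, 0.03, 0.25]]], "force": 25}}

```text
clock: 4.2
tool_pos: [0.4378, 0.3858, 0.0581]
eef_rot: [0.739, 0.673, -0.004, 0.0]
contact_force: [-0.3, 0.7, -1.2]
opening: 0.429
```

Emit:
{"name": "move_arm", "arguments": {"targets": [[[0, 0, 0, 0, 0, 0.03, 0.25], [0, 0, 0, 0, 0, 0.03, 0.25], [0, 0, -0.1, 0, 0, 0.02, 0.25], [0, 0, -0.1, 0, 0, 0.01, 0.25], [0, 0, 0, 0, 0, 0, 0.25]]]}}

```text
clock: 4.7
tool_pos: [0.4378, 0.3859, 0.16]
eef_rot: [0.805, 0.594, -0.001, -0.001]
contact_force: [0.8, 0.3, -2.0]
opening: 0.434
```

Emit:
{"name": "move_arm", "arguments": {"targets": [[[0, 0, -0.11, 0.014, -0.035, 0, 0.25], [0, 0, -0.11, 0.015, -0.04, 0, 0.25], [0, 0, -0.11, 0.015, -0.04, 0, 0.25], [0, 0, -0.11, 0.015, -0.04, 0, 0.25], [0, 0, -0.11, 0.015, -0.04, 0, 0.25]]]}}

```text
clock: 5.2
tool_pos: [0.5076, 0.1937, 0.1613]
eef_rot: [0.934, 0.357, 0.001, -0.004]
contact_force: [1.6, -0.1, -2.2]
opening: 0.43
```

Emit:
{"name": "move_arm", "arguments": {"targets": [[[0, 0, -0.11, 0.015, -0.04, 0, 0.25], [0, 0, -0.11, 0.015, -0.04, 0, 0.25], [0, 0, -0.11, 0.015, -0.04, 0, 0.25], [0, 0, -0.11, 0.012, -0.03, 0, 0.25], [0, 0, -0.11, 0.012, -0.02, 0, 0.25]]]}}

```text
clock: 5.7
tool_pos: [0.5751, 0.0113, 0.1603]
eef_rot: [0.996, 0.084, -0.001, -0.003]
contact_force: [0.5, 0.2, -1.0]
opening: 0.43
```

```bash
python3 - <<'E'
from h import *
s=stt()
E
```

```text
t5.7 tcp [0.5751 0.0113 0.1603] yaw 0.167 z [-0.003  0.006 -1.   ] F [ 0.5  0.2 -1. ] op 0.430
```

Emit:
{"name": "move_arm", "arguments": {"targets": [[[-0.006, -0.003, -0.02, 0.008, -0.015, 0, 0.25], [0, 0, -0.02, 0.006, -0.012, 0, 0.25], [0, 0, -0.013, 0.004, -0.005, 0, 0.25], [0, 0, 0, 0, 0, 0, 0.25]]]}}

```text
clock: 6.1
tool_pos: [0.5933, -0.025, 0.1594]
eef_rot: [0.998, 0.058, -0.001, 0.001]
contact_force: [0.1, 0.1, -0.6]
opening: 0.433
```

```bash
python3 - <<'E'
from h import *
s=stt()
w=r.snapshot("wrist");save(w,"w3.png");import pickle;pickle.dump(w,open("w3.pkl","wb"))
E
```

```text
t6.1 tcp [ 0.5933 -0.025   0.1594] yaw 0.116 z [-0.002 -0.002 -1.   ] F [ 0.1  0.1 -0.6] op 0.433
```

View pics/w3.png

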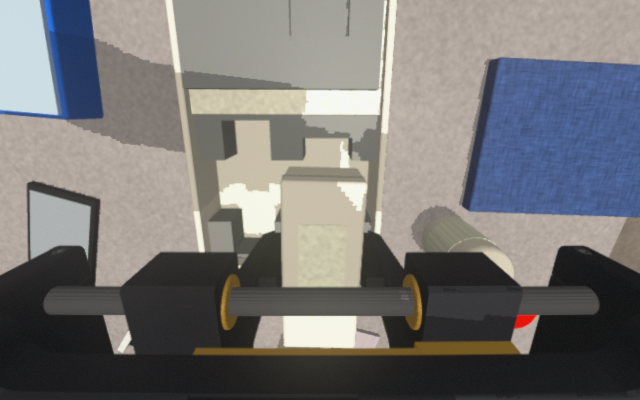

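The picture shows the mailer held at cols 282–365. The shelf's inner edge is at about row 115, the divider's leading edge at about row 89, and the side walls at cols 170–200 and 380–395. I'll compare these with the fit.

```bash
python3 - <<'E'
from h import *
import pickle
w=pickle.load(open("w3.pkl","rb"))
v=np.array([.5613,-.0262,.1139])
def W(p): return R.from_euler("z",v[2]).as_matrix()@np.array(p)+[v[0],v[1],0]
for n,p in [("shelfedge L",(-.08,.07,.05)),("shelfedge R",(.08,.07,.05)),("wallL in y70",(-.08,.07,.058)),("wallL out",(-.086,.07,.058)),("wallR in",(.08,.07,.058)),("wallR out",(.086,.07,.058)),("wallL in y20",(-.08,.02,.058)),
 ("wallL out y150",(-.086,.15,.058)),("wallR out y150",(.086,.15,.058)),("short cav end L",(.014,.05,.044)),("short cav end R",(.058,.05,.044)),("long cav end",(-.057,.065,.044)),("long R",(-.015,.065,.044))]:
    print(n,np.round(proj(w,W(p))[0],1))
f=cv2.resize(w["frame"][60:240,150:410,::-1],None,fx=3,fy=3,interpolation=cv2.INTER_CUBIC);cv2.imwrite("pics/c2.png",f)
E
```

```text
shelfedge L [113.4 189.9]
shelfedge R [113.5 378.4]
wallL in y70 [113.5 185.5]
wallL out [113.5 178.2]
wallR in [113.6 380.3]
wallR out [113.6 387.7]
wallL in y20 [173.1 193.3]
wallL out y150 [  1.8 163.2]
wallR out y150 [  1.2 395. ]
short cav end L [136.8 301.3]
short cav end R [136.9 351. ]
long cav end [119.3 219.9]
long R [119.2 267.8]
```

View pics/c2.png

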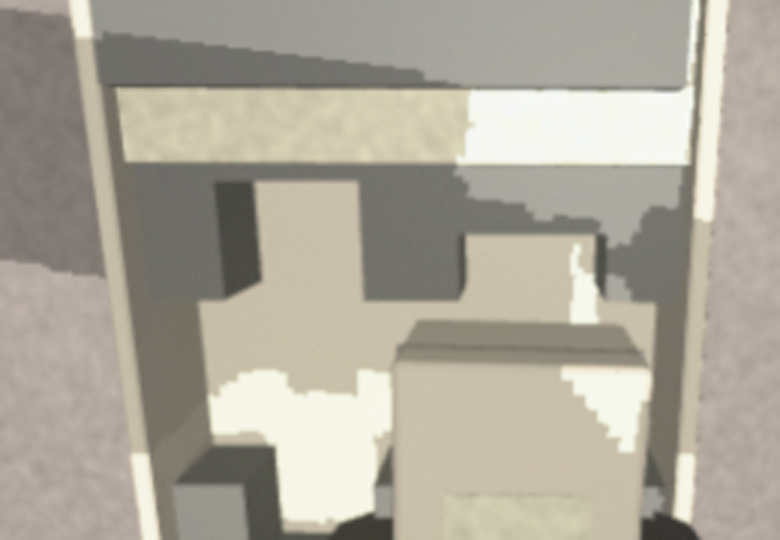

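```bash
python3 - <<'E'
from h import *
import pickle
w=pickle.load(open("w3.pkl","rb"))
v=np.array([.5627,-.0268,.114])
z=.1594+.0187
a,b=at(w,(178,282.3),z),at(w,(178,366),z); print(a,b,np.linalg.norm(a-b))
u=np.array([-np.sin(.116),np.cos(.116),0]); c=(a+b)/2-.045*u; print("mailer centre",c,"tcp",[.5933,-.025])
t=R.from_euler("z",v[2]).as_matrix()@np.array([.036,0,0])+[v[0],v[1],0]; print("target",t,"shift",t-c)
E
```

```text
[0.57131853 0.01932029 0.1781    ] [0.60717548 0.02350141 0.1781    ] 0.0360998980571192
mailer centre [ 0.59445531 -0.02328673  0.1781    ] tcp [0.5933, -0.025]
target [ 0.59846633 -0.02270488  0.        ] shift [ 0.00401102  0.00058185 -0.1781    ]
```

Emit:
{"name": "move_arm", "arguments": {"targets": [[[0, 0, 0, 0.0025, 0, -0.02, 0.25], [0, 0, 0, 0.002, 0, -0.03, 0.25], [0, 0, 0, 0, 0, -0.02, 0.25], [0, 0, 0, 0, 0, -0.013, 0.25], [0, 0, 0, 0, 0, -0.003, 0.25]]]}}

```text
clock: 6.65
tool_pos: [0.597, -0.0153, 0.0719]
eef_rot: [0.998, 0.066, -0.001, -0.003]
contact_force: [-0.7, 1.0, -1.8]
opening: 0.434
```

```bash
python3 - <<'E'
from h import *
s=stt()
w=r.snapshot("wrist");import pickle;pickle.dump(w,open("w4.pkl","wb"))
f=cv2.resize(w["frame"][0:330,100:500,::-1],None,fx=1.8,fy=1.8,interpolation=cv2.INTER_CUBIC);cv2.imwrite("pics/c3.png",f)
E
```

```text
t6.7 tcp [ 0.597  -0.0153  0.0719] yaw 0.132 z [-0.001  0.005 -1.   ] F [-0.7  1.  -1.8] op 0.434
```

View pics/c3.png

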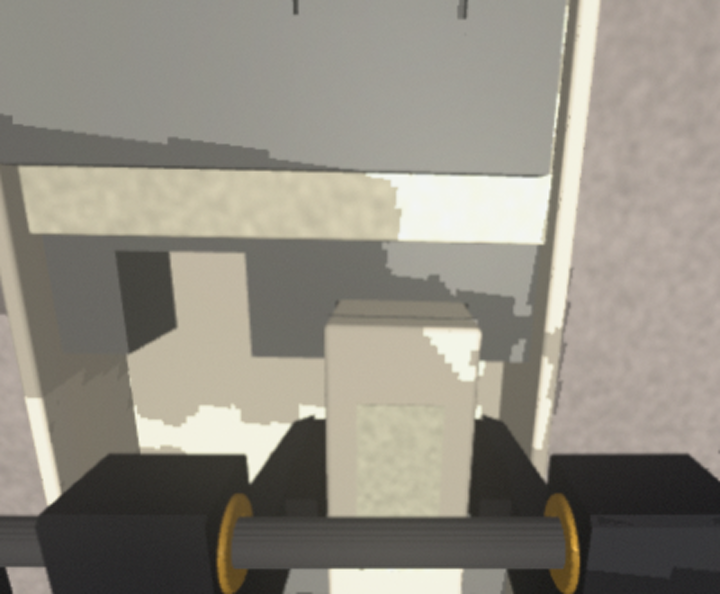

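The picture shows the mailer above the short cavity, but about 9 mm too far +y. I've viewed 8 pictures so far. I'll correct that and then descend in small steps.

Emit:
{"name": "move_arm", "arguments": {"targets": [[[-0.005, 0, -0.01, 0, -0.005, 0, 0.25], [0, 0, -0.008, 0, -0.004, 0, 0.25], [0, 0, 0, 0, 0, 0, 0.25]]]}}

```text
clock: 7.0
tool_pos: [0.5984, -0.0243, 0.0743]
eef_rot: [0.998, 0.057, 0.001, 0.0]
contact_force: [0.4, -0.4, -0.6]
opening: 0.43
```

```bash
python3 - <<'E'
from h import *
s=stt()
E
```

```text
t7.0 tcp [ 0.5984 -0.0243  0.0743] yaw 0.113 z [ 0.002 -0.    -1.   ] F [ 0.4 -0.4 -0.6] op 0.430
```

Emit:
{"name": "move_arm", "arguments": {"targets": [[[0, 0, 0, -0.001, 0, -0.01, 0.25], [0, 0, 0, 0, -0.001, -0.01, 0.25], [0, 0, 0, 0, -0.001, -0.01, 0.25], [0, 0, 0, 0, 0, -0.005, 0.25], [0, 0, 0, 0, 0, 0, 0.25]]]}}

```text
clock: 7.5
tool_pos: [0.5978, -0.027, 0.0371]
eef_rot: [0.998, 0.056, 0.002, 0.0]
contact_force: [0.3, 0.3, -0.9]
opening: 0.431
```

```bash
python3 - <<'E'
from h import *
s=stt()
E
```

```text
t7.5 tcp [ 0.5978 -0.027   0.0371] yaw 0.112 z [ 0.004 -0.    -1.   ] F [ 0.3  0.3 -0.9] op 0.431
```

Emit:
{"name": "move_arm", "arguments": {"targets": [[[0, 0.004, 0, 0, 0.002, -0.007, 0.25], [0, 0, 0, 0, 0, -0.006, 0.25], [0, 0, 0, 0, 0, -0.003, 0.25], [0, 0, 0, 0, 0, 0, 0.25]]]}}

```text
clock: 7.9
tool_pos: [0.5981, -0.0246, 0.0196]
eef_rot: [0.998, 0.056, -0.0, 0.0]
contact_force: [-0.8, -0.1, 1.4]
opening: 0.431
```

```bash
python3 - <<'E'
from h import *
s=stt()
E
```

```text
t7.9 tcp [ 0.5981 -0.0246  0.0196] yaw 0.113 z [-0. -0. -1.] F [-0.8 -0.1  1.4] op 0.431
```

Emit:
{"name": "move_arm", "arguments": {"targets": [[[0, 0, 0, 0, 0, 0, 0.55], [0, 0, 0, 0, 0, 0, 0.55], [0, 0, 0, 0, 0, 0.005, 0.55], [0, 0, 0, 0, 0, 0.015, 0.55], [0, 0, 0, 0, 0, 0.025, 0.55]]]}}

```text
clock: 8.4
tool_pos: [0.5966, -0.0244, 0.0652]
eef_rot: [0.998, 0.056, -0.002, -0.0]
contact_force: [0.5, -0.6, -0.0]
opening: 0.55
```

Emit:
{"name": "move_arm", "arguments": {"targets": [[[0, 0, 0, 0, 0, 0.03, 0.55], [0, 0, 0, 0, -0.01, 0.03, 0.55], [0, 0, 0, -0.02, -0.03, 0.02, 0.75], [0, 0, 0, -0.02, -0.04, 0.01, 0.75], [0, 0, 0, -0.02, -0.04, 0, 0.75]]]}}

```text
clock: 8.9
tool_pos: [0.5419, -0.1388, 0.1688]
eef_rot: [0.998, 0.064, 0.007, -0.001]
contact_force: [0.7, -0.9, 0.0]
opening: 0.747
```

```bash
python3 - <<'E'
from h import *
s=stt()
import pickle
t=pickle.load(open("s0.pkl","rb"))["top"]
# tube flange ends (c1 crop px col,row)
for p in [(590,241),(530,350)]: print(at(t,(p[1]/3.7+145,p[0]/3.7+260),.036))
E
```

```text
t8.9 tcp [ 0.5419 -0.1388  0.1688] yaw 0.127 z [ 0.014  0.004 -1.   ] F [ 0.7 -0.9  0. ] op 0.747
[ 0.48357756 -0.28596201  0.036     ]
[ 0.38631742 -0.23215537  0.036     ]
```

Emit:
{"name": "move_arm", "arguments": {"targets": [[[0, 0.014, 0.13, -0.015, -0.018, 0, 1], [0, 0, 0.13, -0.016, -0.018, 0, 1], [0, 0, 0.135, -0.016, -0.018, 0, 1], [0, 0, 0.135, -0.016, -0.018, -0.005, 1], [0, 0, 0.135, -0.016, -0.018, -0.01, 1]]]}}

```text
clock: 9.4
tool_pos: [0.4602, -0.2392, 0.163]
eef_rot: [0.919, 0.394, 0.004, 0.004]
contact_force: [-0.2, -1.0, 0.1]
opening: 1.001
```

Emit:
{"name": "move_arm", "arguments": {"targets": [[[0, 0, 0.135, -0.014, -0.015, -0.01, 1], [0, 0, 0.13, -0.01, -0.012, -0.01, 1], [0, 0, 0, 0, 0, 0, 1]]]}}

```text
clock: 9.7
tool_pos: [0.4315, -0.2721, 0.1455]
eef_rot: [0.858, 0.514, 0.003, 0.006]
contact_force: [0.1, 0.3, -0.3]
opening: 1.0
```

```bash
python3 - <<'E'
from h import *
import pickle
s=stt()
w=r.snapshot("wrist");save(w,"w5.png");pickle.dump(w,open("w5.pkl","wb"))
print(r.find_in(w,"tube_mid"),proj(w,[.435,-.259,.018]))
# dark + bright blobs near
f=w["frame"];print(f.shape)
p=proj(w,[.435,-.259,.018])[0].astype(int);save(w,"c5.png",(max(p[0]-110,0),p[0]+110,p[1]-130,p[1]+130),3)
E
```

```text
t9.7 tcp [ 0.4315 -0.2721  0.1455] yaw 1.080 z [ 0.011 -0.007 -1.   ] F [ 0.1  0.3 -0.3] op 1.000
[{'centre': [181.2, 337.0], 'score': 0.71}] [[186.16811388 335.62215362]]
(400, 640, 3)
```

View pics/c5.png

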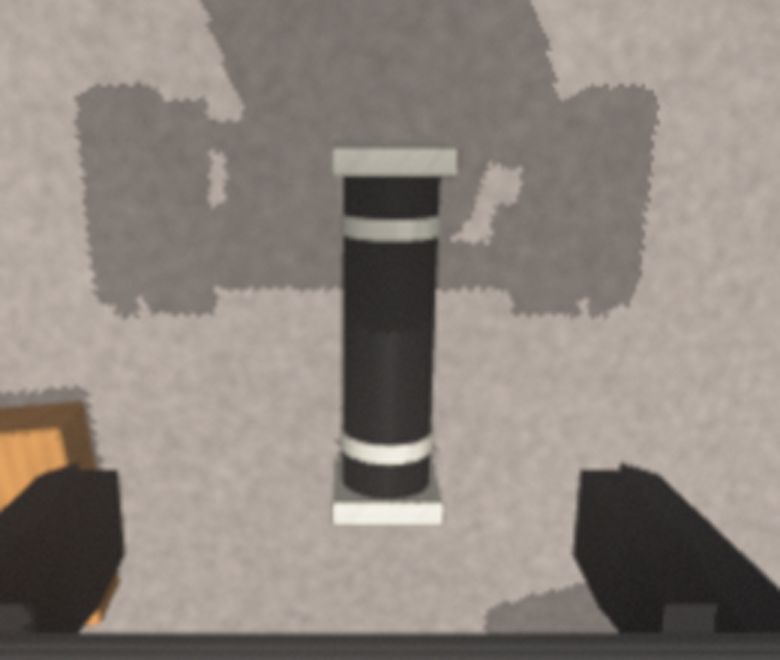

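```bash
python3 - <<'E'
from h import *
import pickle
w=pickle.load(open("w5.pkl","rb"))
P=[at(w,(76+p[1]/3,205+p[0]/3),.036)[:2] for p in [(333,149),(457,149),(441,523),(333,523)]]
print(P);a=(P[0]+P[1])/2;b=(P[2]+P[3])/2
print("w",np.linalg.norm(P[0]-P[1]),np.linalg.norm(P[2]-P[3]),"L",np.linalg.norm(a-b),"c",(a+b)/2,"yaw",np.arctan2(*(b-a)[::-1]))
E
```

```text
[array([ 0.37454272, -0.24769558]), array([ 0.39119846, -0.21656163]), array([ 0.49592759, -0.27325852]), array([ 0.47922217, -0.30447526])]
w 0.035309157047870916 0.03540559353799887 L 0.1190891260376259 c [ 0.43522274 -0.26049775] yaw -0.496596001886383
```

The crop shows the tube lying from crop row 149 to 523 (L 119 mm, w 35 mm), which agrees with the description. That's view 9. I'll recentre and descend.

Emit:
{"name": "move_arm", "arguments": {"targets": [[[0.007, 0.011, -0.006, 0.002, 0.006, -0.02, 1], [0, 0, 0, 0.002, 0.004, -0.025, 1], [0, 0, 0, 0, 0, -0.025, 1], [0, 0, 0, 0, 0, -0.015, 1], [0, 0, 0, 0, 0, -0.005, 1]]]}}

```text
clock: 10.3
tool_pos: [0.4496, -0.255, 0.0602]
eef_rot: [0.86, 0.509, 0.008, 0.007]
contact_force: [-0.3, -0.6, 1.0]
opening: 0.998
```

```bash
python3 - <<'E'
from h import *
s=stt()
E
```

```text
t10.3 tcp [ 0.4496 -0.255   0.0602] yaw 1.069 z [ 0.021 -0.004 -1.   ] F [-0.3 -0.6  1. ] op 0.998
```

Emit:
{"name": "move_arm", "arguments": {"targets": [[[0.004, 0.02, 0.005, -0.008, -0.003, -0.006, 1], [0, 0, 0, -0.007, -0.003, -0.01, 1], [0, 0, 0, -0.001, 0, -0.012, 1], [0, 0, 0, -0.001, 0, -0.01, 1], [0, 0, 0, 0, 0, -0.003, 1]]]}}

```text
clock: 10.8
tool_pos: [0.4361, -0.2605, 0.0212]
eef_rot: [0.859, 0.512, 0.001, 0.002]
contact_force: [-1.0, 0.3, -0.2]
opening: 1.002
```

```bash
python3 - <<'E'
from h import *
s=stt()
E
```

```text
t10.8 tcp [ 0.4361 -0.2605  0.0212] yaw 1.074 z [ 0.005 -0.002 -1.   ] F [-1.   0.3 -0.2] op 1.002
```

Emit:
{"name": "move_arm", "arguments": {"targets": [[[0.002, 0.005, 0, 0, 0, -0.005, 0.6], [0, 0, 0, 0, 0, -0.002, 0.4], [0, 0, 0, 0, 0, 0, 0.2], [0, 0, 0, 0, 0, 0, 0.2], [0, 0, 0, 0, 0, 0, 0.2]]], "force": 30}}

```text
clock: 11.3
tool_pos: [0.4373, -0.2608, 0.0148]
eef_rot: [0.859, 0.511, 0.0, 0.001]
contact_force: [0.1, 0.2, -0.5]
opening: 0.57
```

Emit:
{"name": "move_arm", "arguments": {"targets": [[[0, 0, 0, 0, 0, 0, 0.2], [0, 0, 0, 0, 0, 0, 0.2], [0, 0, 0, 0, 0, 0.012, 0.2], [0, 0, 0, 0, 0, 0.025, 0.2], [0, 0, 0, 0, 0, 0.03, 0.2]]]}}

```text
clock: 11.8
tool_pos: [0.4346, -0.2594, 0.0817]
eef_rot: [0.859, 0.512, -0.002, -0.002]
contact_force: [0.2, 0.7, -2.8]
opening: 0.334
```

```bash
python3 - <<'E'
from h import *
s=stt()
E
```

```text
t11.8 tcp [ 0.4346 -0.2594  0.0817] yaw 1.075 z [-0.007  0.002 -1.   ] F [ 0.2  0.7 -2.8] op 0.334
```

Emit:
{"name": "move_arm", "arguments": {"targets": [[[0, 0, 0, 0, 0.015, 0.03, 0.2], [0, 0, -0.1, 0.008, 0.028, 0.025, 0.2], [0, 0, -0.12, 0.012, 0.03, 0.01, 0.2], [0, 0, -0.12, 0.012, 0.03, 0, 0.2], [0, 0, -0.12, 0.012, 0.03, 0, 0.2]]]}}

```text
clock: 12.3
tool_pos: [0.4759, -0.1294, 0.1559]
eef_rot: [0.958, 0.288, -0.002, -0.001]
contact_force: [0.4, 0.8, -3.8]
opening: 0.332
```

Emit:
{"name": "move_arm", "arguments": {"targets": [[[0, 0, -0.12, 0.012, 0.03, 0, 0.2], [0, 0, -0.12, 0.012, 0.025, 0, 0.2], [0, 0, -0.12, 0.01, 0.018, 0, 0.2], [0, 0, -0.1, 0.006, 0.01, 0, 0.2], [0, 0, 0, 0, 0, 0, 0.2]]]}}

```text
clock: 12.8
tool_pos: [0.5164, -0.0351, 0.1592]
eef_rot: [0.998, 0.057, -0.001, -0.004]
contact_force: [0.5, -0.2, -2.7]
opening: 0.333
```

```bash
python3 - <<'E'
from h import *
s=stt()
E
```

```text
t12.8 tcp [ 0.5164 -0.0351  0.1592] yaw 0.113 z [-0.002  0.009 -1.   ] F [ 0.5 -0.2 -2.7] op 0.333
```

Emit:
{"name": "move_arm", "arguments": {"targets": [[[-0.009, 0, 0, 0.006, 0.001, -0.015, 0.2], [0, 0, 0, 0.004, 0, -0.02, 0.2], [0, 0, 0, 0, -0.001, -0.018, 0.2], [0, 0, 0, 0, -0.001, -0.012, 0.2], [0, 0, 0, 0, 0, -0.004, 0.2]]]}}

```text
clock: 13.3
tool_pos: [0.5238, -0.0394, 0.0906]
eef_rot: [0.998, 0.061, -0.002, 0.0]
contact_force: [0.2, 0.5, -2.2]
opening: 0.331
```

```bash
python3 - <<'E'
from h import *
import pickle
s=stt()
w=r.snapshot("wrist");save(w,"w6.png");pickle.dump(w,open("w6.pkl","wb"))
save(w,"c6.png",(60,340,120,480),2.1)
v=np.array([.5627,-.0268,.114])
def W(p): return R.from_euler("z",v[2]).as_matrix()@np.array(p)+[v[0],v[1],0]
for p in [(-.057,.065,.044),(-.015,.065,.044),(.014,.05,.044),(-.08,.07,.05),(.08,.07,.05)]: print(p,np.round((proj(w,W(p))[0]-[60,120])*2.1))
E
```

```text
t13.3 tcp [ 0.5238 -0.0394  0.0906] yaw 0.122 z [-0.003 -0.001 -1.   ] F [ 0.2  0.5 -2.2] op 0.331
(-0.057, 0.065, 0.044) [111. 368.]
(-0.015, 0.065, 0.044) [112. 508.]
(0.014, 0.05, 0.044) [164. 600.]
(-0.08, 0.07, 0.05) [ 93. 286.]
(0.08, 0.07, 0.05) [ 98. 840.]
```

View pics/c6.png

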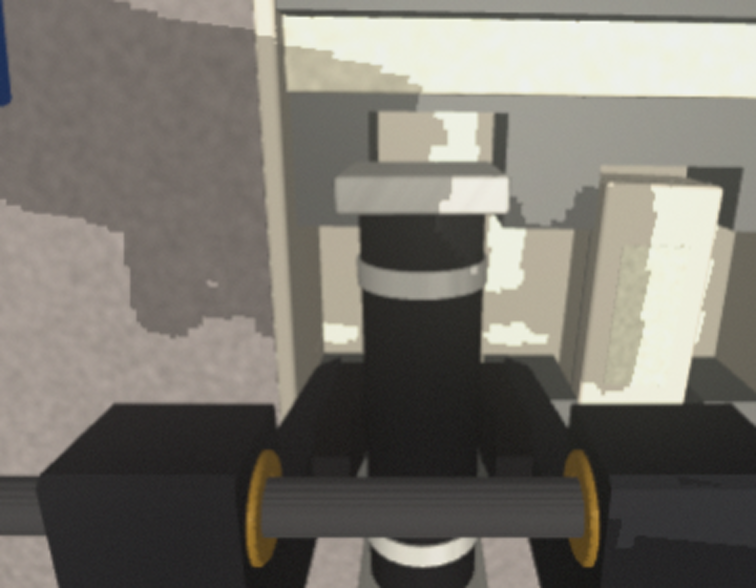

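The prediction matches the image to about 1 px, and the mailer sits in the short cavity. The tube needs to go +3 mm in x and +7 mm in y. That's view 10.

Emit:
{"name": "move_arm", "arguments": {"targets": [[[0, -0.003, -0.008, 0.002, 0.004, 0, 0.2], [0, 0, 0, 0.001, 0.003, -0.008, 0.2], [0, 0, 0, 0, 0, -0.012, 0.2], [0, 0, 0, 0, 0, -0.008, 0.2], [0, 0, 0, 0, 0, -0.002, 0.2]]]}}

```text
clock: 13.85
tool_pos: [0.528, -0.032, 0.0602]
eef_rot: [0.998, 0.057, 0.002, 0.0]
contact_force: [-0.1, -0.3, -2.4]
opening: 0.332
```

```bash
python3 - <<'E'
from h import *
s=stt()
E
```

```text
t13.8 tcp [ 0.528  -0.032   0.0602] yaw 0.114 z [ 0.003 -0.    -1.   ] F [-0.1 -0.3 -2.4] op 0.332
```

Emit:
{"name": "move_arm", "arguments": {"targets": [[[0, 0.003, 0, -0.001, 0, -0.008, 0.2], [0, 0, 0, 0, 0, -0.01, 0.2], [0, 0, 0, 0, 0, -0.01, 0.2], [0, 0, 0, 0, 0, -0.005, 0.2], [0, 0, 0, 0, 0, -0.003, 0.2]]]}}

```text
clock: 14.35
tool_pos: [0.527, -0.0323, 0.0242]
eef_rot: [0.998, 0.057, 0.0, 0.0]
contact_force: [-6.8, 1.3, 48.0]
opening: 0.332
```

```bash
python3 - <<'E'
from h import *
s=stt()
E
```

```text
t14.3 tcp [ 0.527  -0.0323  0.0242] yaw 0.114 z [ 0.001 -0.001 -1.   ] F [-6.8  1.3 48. ] op 0.332
```

Emit:
{"name": "move_arm", "arguments": {"targets": [[[0, 0, 0, 0, 0, 0.0015, 0.2]]]}}

```text
clock: 14.45
tool_pos: [0.5273, -0.0322, 0.0263]
eef_rot: [0.998, 0.057, 0.001, 0.0]
contact_force: [0.1, -0.4, -3.2]
opening: 0.332
```

```bash
python3 - <<'E'
from h import *
import pickle
s=stt()
w=r.snapshot("wrist");save(w,"w7.png");pickle.dump(w,open("w7.pkl","wb"))
# predicted near-flange top corners if tube seated / 4mm up, and if tube is there
a=.114
for z in (.041,.045,.049):
    P=[R.from_euler("z",a).as_matrix()@np.array(p)+[.527,-.031,z] for p in [(-.018,.06,0),(.018,.06,0),(-.018,.052,0),(.018,.052,0)]]
    print(z,np.round(proj(w,P),1).tolist())
f=w["frame"].max(2)
save(w,"c7.png",(40,300,200,440),3)
E
```

```text
t14.4 tcp [ 0.5273 -0.0322  0.0263] yaw 0.114 z [ 0.002 -0.001 -1.   ] F [ 0.1 -0.4 -3.2] op 0.332
0.041 [[142.5, 279.1], [142.5, 362.8], [161.0, 279.8], [161.0, 362.0]]
0.045 [[143.6, 277.7], [143.5, 364.1], [162.6, 278.5], [162.6, 363.3]]
0.049 [[144.7, 276.2], [144.6, 365.6], [164.3, 277.1], [164.3, 364.7]]
```

View pics/c7.png

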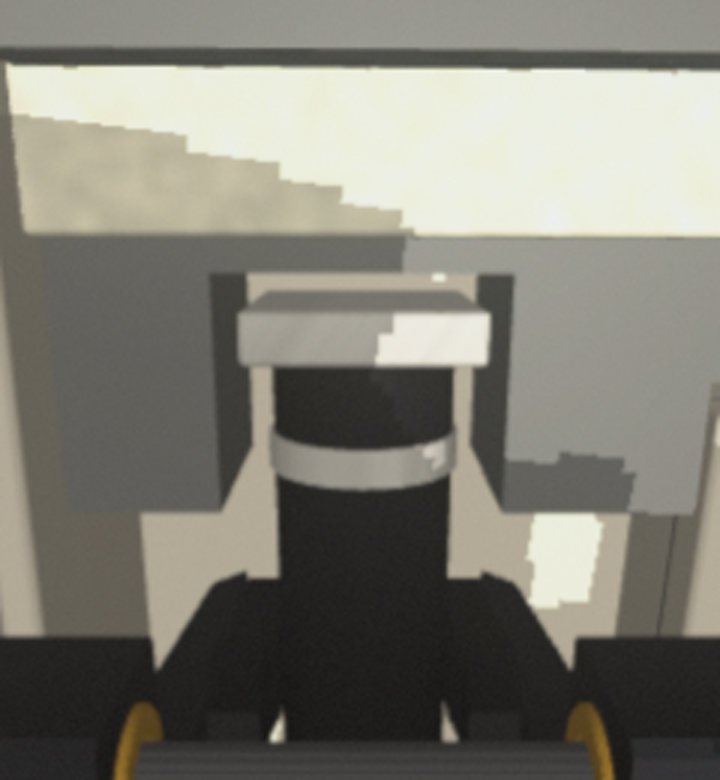

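The crop shows the tube's near flange inside the cavity, centred between the blocks, with its top about 42–43 mm above the bench (seated would be 41). I'll release it now. One view is left, so the rest will be numeric checks.

Emit:
{"name": "move_arm", "arguments": {"targets": [[[0, 0, 0, 0, 0, -0.001, 0.48], [0, 0, 0, 0, 0, 0, 0.48], [0, 0, 0, 0, 0, 0.005, 0.48], [0, 0, 0, 0, 0, 0.015, 0.48], [0, 0, 0, 0, 0, 0.025, 0.48]]]}}

```text
clock: 15.0
tool_pos: [0.526, -0.0323, 0.0695]
eef_rot: [0.998, 0.057, -0.002, 0.0]
contact_force: [0.4, -0.1, -0.5]
opening: 0.482
```

Emit:
{"name": "move_arm", "arguments": {"targets": [[[0, 0, 0, 0, 0, 0.03, 0.5], [0, 0, 0, 0, 0, 0.03, 0.5], [0, 0, 0, 0.01, 0.03, 0.01, 1], [0, 0, 0, 0.005, 0.04, 0, 1], [0, 0, 0, 0, 0.04, 0, 1]]]}}

```text
clock: 15.5
tool_pos: [0.5433, 0.0716, 0.1511]
eef_rot: [0.999, 0.049, 0.003, 0.003]
contact_force: [0.6, -0.3, 0.4]
opening: 0.746
```

```bash
python3 - <<'E'
from h import *
import pickle
s=stt()
w=r.snapshot("wrist");save(w,"w8.png");pickle.dump(w,open("w8.pkl","wb"))
t=r.snapshot("top");pickle.dump(t,open("t8.pkl","wb"))
print(r.find_in(w,"tube_mid")[:1],r.find_in(w,"mailer_mid")[:1],r.find_in(w,"divider")[:2])
v=np.array([.5627,-.0268,.114])
W=lambda p:R.from_euler("z",v[2]).as_matrix()@np.array(p)+[v[0],v[1],0]
print(proj(w,W((-.036,0,.023))),proj(w,W((.036,0,.022))))
# intensity profiles along station y at x=0 , z=.062 on divider / shelf from wrist
g=cv2.cvtColor(w["frame"],cv2.COLOR_RGB2GRAY)
for x in (-.05,0.0):
  L=[]
  for y in np.arange(.05,.26,.004):
    p=proj(w,W((x,y,.062)))[0]; q=np.round(p).astype(int)
    L.append((round(float(y)*1000),int(g[q[0],q[1]])) if 0<=q[0]<400 and 0<=q[1]<640 else None)
  print(x,[l for l in L if l])
E
```

```text
t15.5 tcp [0.5433 0.0716 0.1511] yaw 0.098 z [ 0.007 -0.005 -1.   ] F [ 0.6 -0.3  0.4] op 0.746
[{'centre': [267.0, 296.4], 'score': 0.56}] [{'centre': [272.1, 361.3], 'score': 0.92}] [{'centre': [122.0, 328.6], 'score': 0.76}, {'centre': [225.0, 331.7], 'score': 0.19}]
[[277.87235931 296.29252196]] [[276.21027148 362.04897721]]
-0.05 [(50, 224), (54, 153), (58, 80), (62, 100), (66, 185), (70, 112), (74, 140), (78, 244), (82, 244), (86, 244), (90, 223), (94, 108), (98, 108), (102, 106), (106, 107), (110, 108), (114, 107), (118, 106), (122, 107), (126, 105), (130, 105), (134, 104), (138, 104), (142, 105), (146, 105), (150, 104), (154, 105), (158, 105), (162, 106), (166, 106), (170, 108), (174, 107), (178, 109), (182, 110), (186, 110), (190, 111), (194, 112), (198, 112), (202, 157), (206, 157), (210, 157), (214, 158), (218, 158), (222, 158), (226, 244), (230, 244), (234, 244), (238, 175), (242, 172), (246, 171)]
0.0 [(50, 153), (54, 153), (58, 154), (62, 154), (66, 154), (70, 156), (74, 156), (78, 244), (82, 244), (86, 245), (90, 199), (94, 110), (98, 110), (102, 110), (106, 137), (110, 157), (114, 158), (118, 159), (122, 159), (126, 159), (130, 150), (134, 106), (138, 106), (142, 107), (146, 158), (150, 159), (154, 160), (158, 161), (162, 162), (166, 162), (170, 161), (174, 161), (178, 161), (182, 161), (186, 163), (190, 163), (194, 162), (198, 162), (202, 164), (206, 163), (210, 164), (214, 164), (218, 164), (222, 162), (226, 245), (230, 244), (234, 244), (238, 175), (242, 172), (246, 170)]
```

Emit:
{"name": "move_arm", "arguments": {"targets": [[[0.005, 0.007, 0.016, -0.002, 0.03, 0, 1], [0, 0, 0, -0.001, 0.035, -0.01, 1], [0, 0, 0, -0.001, 0.025, -0.015, 1], [0, 0, 0, 0, 0.015, -0.015, 1], [0, 0, 0, 0, 0, -0.008, 1]]]}}

```text
clock: 16.25
tool_pos: [0.5397, 0.1665, 0.1025]
eef_rot: [0.999, 0.05, -0.001, 0.004]
contact_force: [0.1, 0.1, 0.7]
opening: 0.999
```

```bash
cat >> h.py <<'E'
V=np.array([.5627,-.0268,.114])
def loc(p):
    return R.from_euler("z",-V[2]).as_matrix()@(np.array(p)-[V[0],V[1],0])
def W(p): return R.from_euler("z",V[2]).as_matrix()@np.array(p)+[V[0],V[1],0]
E
python3 - <<'E'
from h import *
s=stt();print("station",loc(s["tool_pos"]))
E
```

```text
t16.2 tcp [0.5397 0.1665 0.1025] yaw 0.099 z [-0.001 -0.007 -1.   ] F [0.1 0.1 0.7] op 0.999
station [-0.00089631  0.19462201  0.10250599]
```

Emit:
{"name": "move_arm", "arguments": {"targets": [[[0.007, 0, 0.015, 0, 0.009, -0.006, 1], [0, 0, 0, -0.001, 0.006, -0.008, 1], [0, 0, 0, 0, 0, -0.008, 1], [0, 0, 0, 0, 0, -0.004, 1], [0, 0, 0, 0, 0, -0.001, 1]]]}}

```text
clock: 16.75
tool_pos: [0.5393, 0.1756, 0.0735]
eef_rot: [0.999, 0.054, -0.001, 0.002]
contact_force: [-5.6, 1.4, 17.4]
opening: 1.0
```

```bash
python3 - <<'E'
from h import *
s=stt();print("station",loc(s["tool_pos"]))
E
```

```text
t16.8 tcp [0.5393 0.1756 0.0735] yaw 0.108 z [-0.002 -0.004 -1.   ] F [-5.6  1.4 17.4] op 1.000
station [-0.00024811  0.20379688  0.07351743]
```

Emit:
{"name": "move_arm", "arguments": {"targets": [[[0, 0, 0, 0.0005, -0.004, -0.0005, 1], [0, 0, 0, 0.0007, -0.006, -0.0005, 1], [0, 0, 0, 0.0007, -0.006, -0.0005, 1], [0, 0, 0, 0.0007, -0.006, -0.0005, 1]]]}}

```text
clock: 17.15
tool_pos: [0.5429, 0.1571, 0.0736]
eef_rot: [0.999, 0.054, 0.001, -0.002]
contact_force: [-1.2, 4.3, 5.8]
opening: 1.0
```

```bash
cat >> h.py <<'E'
def prof(name="wrist",xs=(-.05,0.0),y0=-.08,y1=.25,z=.062,n=6):
    """edges along station y at given x: (y mm, grey before, after)"""
    w=r.snapshot(name);g=cv2.cvtColor(w["frame"],cv2.COLOR_RGB2GRAY).astype(np.float32)
    for x in xs:
        ys=np.arange(y0,y1,.001);P=proj(w,[W((x,y,z)) for y in ys])
        v=cv2.remap(g,P[:,1].astype(np.float32).reshape(1,-1),P[:,0].astype(np.float32).reshape(1,-1),1)[0]
        d=np.abs(np.convolve(v,[1,1,0,-1,-1],"same"))/2
        L=[(round(ys[i]*1000),int(v[max(i-3,0)]),int(v[min(i+3,len(v)-1)])) for i in range(2,len(ys)-2) if d[i]>25 and d[i]==d[max(0,i-4):i+5].max()]
        print("x",x,L)
    return w
E
python3 - <<'E'
from h import *
s=stt();print("station",loc(s["tool_pos"]))
prof(xs=(-.07,-.02))
E
```

```text
t17.1 tcp [0.5429 0.1571 0.0736] yaw 0.109 z [ 0.002  0.004 -1.   ] F [-1.2  4.3  5.8] op 1.000
station [0.0012954  0.18498797 0.07355559]
x -0.07 [(62, 0, 37), (103, 39, 146), (135, 147, 81), (181, 42, 105), (227, 95, 205), (242, 205, 121)]
x -0.02 [(62, 0, 38), (103, 38, 147), (135, 148, 83), (156, 72, 148), (165, 149, 105), (226, 107, 198), (241, 211, 142)]
```

Dragging by friction from above slipped: the trailing edge stayed at about 225. I'll lean the fingers about 0.5 rad over the divider and push its top trailing corner forward and down. That keeps it flat over the cross channel.

Emit:
{"name": "move_arm", "arguments": {"targets": [[[0, 0, 0, 0, 0.005, 0.025, 1], [0.1, 0.011, 0, -0.001, 0.015, 0.01, 1], [0.1, 0.011, 0, -0.002, 0.02, 0, 1], [0.1, 0.011, 0, -0.002, 0.015, 0, 1], [0.1, 0.011, 0, -0.002, 0.01, 0, 1]]]}}

```text
clock: 17.7
tool_pos: [0.5363, 0.2197, 0.1104]
eef_rot: [0.978, 0.054, -0.009, -0.203]
contact_force: [-0.4, -0.2, -1.4]
opening: 0.998
```

Emit:
{"name": "move_arm", "arguments": {"targets": [[[0.1, 0.011, 0, 0, 0, 0, 1], [0, 0, 0, 0, 0, 0, 1]]]}}

```text
clock: 17.9
tool_pos: [0.5375, 0.213, 0.1085]
eef_rot: [0.966, 0.048, -0.012, -0.253]
contact_force: [0.7, -0.8, 0.4]
opening: 1.0
```

```bash
python3 - <<'E'
from h import *
s=stt();print("station",loc(s["tool_pos"]))
prof("top",xs=(-.07,-.02))
E
```

```text
t17.9 tcp [0.5375 0.213  0.1085] yaw 0.099 z [-0.047  0.488 -0.871] F [ 0.7 -0.8  0.4] op 1.000
station [0.00227115 0.24110535 0.10847151]
x -0.07 [(27, 66, 196), (33, 196, 134), (62, 135, 89), (72, 92, 175), (91, 162, 98)]
x -0.02 [(155, 88, 29), (240, 35, 75)]
```

Emit:
{"name": "move_arm", "arguments": {"targets": [[[0, 0, 0.015, -0.002, 0.005, -0.008, 1], [0, 0, 0, -0.001, 0.002, -0.012, 1], [0, 0, 0, 0, 0, -0.012, 1], [0, 0, 0, 0, 0, -0.006, 1], [0, 0, 0, 0, 0, 0, 1]]]}}

```text
clock: 18.45
tool_pos: [0.5313, 0.2287, 0.0686]
eef_rot: [0.966, 0.064, -0.015, -0.25]
contact_force: [-0.9, -0.7, 0.1]
opening: 1.0
```

```bash
python3 - <<'E'
from h import *
s=stt();print("station",loc(s["tool_pos"]))
prof("scene",xs=(-.07,-.02))
E
```

```text
t18.4 tcp [0.5313 0.2287 0.0686] yaw 0.131 z [-0.06   0.482 -0.874] F [-0.9 -0.7  0.1] op 1.000
station [-0.00213674  0.25736475  0.06855537]
x -0.07 [(-72, 195, 114), (64, 95, 152), (84, 133, 51), (192, 70, 110), (197, 106, 67), (227, 81, 148)]
x -0.02 [(-63, 193, 36), (-51, 17, 181), (-44, 181, 32), (19, 20, 200), (26, 190, 20), (39, 27, 192), (47, 186, 53), (54, 50, 101), (63, 102, 211), (72, 219, 144), (83, 149, 52), (225, 73, 135)]
```

Emit:
{"name": "move_arm", "arguments": {"targets": [[[0, 0, -0.015, 0.003, -0.01, 0, 1], [0, 0, 0, 0.002, -0.01, 0, 1], [0, 0, 0, 0.001, -0.01, 0, 1], [0, 0, 0, 0.001, -0.01, 0, 1], [0, 0, 0, 0.001, -0.01, 0, 1]]]}}

```text
clock: 19.0
tool_pos: [0.5399, 0.1771, 0.0706]
eef_rot: [0.966, 0.058, -0.012, -0.251]
contact_force: [-0.1, 1.7, -0.7]
opening: 1.001
```

```bash
python3 - <<'E'
from h import *
s=stt();print("station",loc(s["tool_pos"]))
prof("scene",xs=(-.07,-.02));prof("top",xs=(-.07,))
E
```

```text
t19.0 tcp [0.5399 0.1771 0.0706] yaw 0.117 z [-0.052  0.484 -0.873] F [-0.1  1.7 -0.7] op 1.001
station [0.00049509 0.20518493 0.07060648]
x -0.07 [(57, 101, 57), (194, 58, 9)]
x -0.02 [(-63, 196, 37), (-51, 18, 181), (-44, 180, 26), (19, 13, 137), (26, 131, 16), (38, 19, 118), (47, 127, 53), (213, 56, 217), (231, 209, 114)]
x -0.07 [(-32, 68, 119), (-21, 103, 206), (32, 202, 88), (205, 43, 87), (215, 87, 220), (241, 220, 138)]
```

Emit:
{"name": "move_arm", "arguments": {"targets": [[[0, 0, 0, 0.001, -0.01, -0.001, 1], [0, 0, 0, 0.001, -0.01, -0.001, 1], [0, 0, 0, 0.001, -0.01, 0, 1], [0, 0, 0, 0.001, -0.01, 0, 1], [0, 0, 0, 0.001, -0.008, 0, 1]]]}}

```text
clock: 19.6
tool_pos: [0.5447, 0.1295, 0.0706]
eef_rot: [0.965, 0.059, -0.012, -0.254]
contact_force: [-0.3, 3.1, 1.4]
opening: 1.0
```

```bash
python3 - <<'E'
from h import *
s=stt();print("station",loc(s["tool_pos"]))
prof("scene",xs=(-.07,-.02));prof("top",xs=(-.07,.0))
E
```

```text
t19.6 tcp [0.5447 0.1295 0.0706] yaw 0.120 z [-0.053  0.489 -0.871] F [-0.3  3.1  1.4] op 1.000
station [-5.02800730e-05  1.57373309e-01  7.05945836e-02]
x -0.07 [(-72, 196, 113), (10, 107, 52), (91, 70, 108), (98, 109, 69), (138, 75, 15), (228, 24, 95)]
x -0.02 [(-63, 197, 37), (-51, 18, 182), (-44, 183, 28), (160, 53, 211), (193, 214, 93), (202, 92, 35), (214, 40, 212), (231, 203, 113)]
x -0.07 [(-68, 200, 91), (-22, 106, 157), (16, 145, 87), (81, 80, 39), (163, 94, 162), (169, 162, 221), (241, 218, 137)]
x 0.0 [(140, 32, 77), (156, 99, 216), (241, 208, 140)]
```

Emit:
{"name": "move_arm", "arguments": {"targets": [[[0, 0, 0, 0.001, -0.008, -0.001, 1], [0, 0, 0, 0.001, -0.008, -0.001, 1], [0, 0, 0, 0.001, -0.008, -0.001, 1]]]}}

```text
clock: 20.0
tool_pos: [0.5473, 0.1094, 0.0701]
eef_rot: [0.964, 0.061, -0.012, -0.257]
contact_force: [-0.8, 5.3, 5.1]
opening: 0.996
```

```bash
python3 - <<'E'
from h import *
s=stt();print("station",loc(s["tool_pos"]))
prof("top",xs=(-.07,-.02))
E
```

```text
t20.0 tcp [0.5473 0.1094 0.0701] yaw 0.125 z [-0.055  0.495 -0.867] F [-0.8  5.3  5.1] op 0.996
station [0.00020679 0.13704952 0.07010026]
x -0.07 [(-68, 200, 89), (-45, 133, 88), (-23, 84, 159), (-3, 145, 89), (59, 87, 49), (143, 81, 162), (150, 164, 220), (241, 218, 139)]
x -0.02 [(-38, 42, 84), (-25, 99, 149), (-2, 139, 86), (119, 35, 80), (132, 78, 160), (240, 219, 140)]
```

Emit:
{"name": "move_arm", "arguments": {"targets": [[[0, 0, 0, 0.001, -0.008, -0.0013, 1], [0, 0, 0, 0.001, -0.008, -0.0015, 1]]]}}

```text
clock: 20.25
tool_pos: [0.5488, 0.0974, 0.07]
eef_rot: [0.963, 0.063, -0.013, -0.261]
contact_force: [0.1, 6.5, 6.6]
opening: 0.999
```

```bash
python3 - <<'E'
from h import *
s=stt();print("station",loc(s["tool_pos"]))
prof("top",xs=(-.07,-.02))
E
```

```text
t20.2 tcp [0.5488 0.0974 0.07  ] yaw 0.129 z [-0.058  0.501 -0.864] F [0.1 6.5 6.6] op 0.999
station [0.00032791 0.12494347 0.07003033]
x -0.07 [(-68, 201, 90), (-58, 134, 86), (-23, 86, 158), (-16, 156, 88), (46, 87, 37), (133, 140, 220), (241, 219, 139)]
x -0.02 [(-57, 41, 160), (-50, 168, 108), (-25, 98, 151), (-15, 149, 87), (106, 36, 84), (119, 98, 165), (126, 167, 220), (240, 220, 140)]
```

Emit:
{"name": "move_arm", "arguments": {"targets": [[[0, 0, -0.008, 0.001, -0.008, -0.0015, 1], [0, 0, -0.005, 0.001, -0.008, -0.0017, 1], [0, 0, 0, 0.001, -0.008, -0.0017, 1]]]}}

```text
clock: 20.6
tool_pos: [0.5507, 0.0816, 0.0701]
eef_rot: [0.962, 0.061, -0.012, -0.268]
contact_force: [-0.6, 7.5, 7.5]
opening: 0.999
```

```bash
python3 - <<'E'
from h import *
s=stt();print("station",loc(s["tool_pos"]))
prof("top",xs=(-.07,-.02));prof("scene",xs=(-.07,-.02))
E
```

```text
t20.6 tcp [0.5507 0.0816 0.0701] yaw 0.124 z [-0.056  0.513 -0.856] F [-0.6  7.5  7.5] op 0.999
station [0.000405   0.10903765 0.07014345]
x -0.07 [(-68, 153, 74), (98, 37, 77), (111, 76, 149), (121, 165, 220), (241, 219, 137)]
x -0.02 [(-67, 147, 82), (-56, 54, 125), (87, 32, 82), (103, 87, 164), (109, 164, 221), (240, 219, 139)]
x -0.07 [(-72, 134, 94), (-39, 99, 56), (47, 110, 70), (75, 75, 16), (167, 20, 183), (177, 184, 193), (193, 202, 169), (204, 191, 169), (220, 173, 196), (232, 173, 125)]
x -0.02 [(-63, 132, 24), (-51, 15, 124), (-45, 124, 28), (102, 31, 207), (136, 200, 110), (143, 102, 44), (156, 55, 221), (231, 203, 114)]
```

Emit:
{"name": "move_arm", "arguments": {"targets": [[[0.01, 0, -0.006, 0.001, -0.008, -0.0017, 1], [0, 0, 0, 0.001, -0.008, -0.0017, 1], [0, 0, 0, 0.001, -0.008, -0.0015, 1], [0, 0, 0, 0.001, -0.008, -0.001, 1]]]}}

```text
clock: 21.1
tool_pos: [0.5528, 0.0601, 0.0708]
eef_rot: [0.958, 0.063, -0.013, -0.281]
contact_force: [-1.2, 4.0, 2.4]
opening: 1.001
```

```bash
python3 - <<'E'
from h import *
s=stt();print("station",loc(s["tool_pos"]))
prof("top",xs=(-.07,-.02));prof("scene",xs=(-.07,-.02))
E
```

```text
t21.1 tcp [0.5528 0.0601 0.0708] yaw 0.129 z [-0.061  0.537 -0.842] F [-1.2  4.   2.4] op 1.001
station [9.88098816e-05 8.74895197e-02 7.08143932e-02]
x -0.07 [(-68, 145, 73), (4, 84, 36), (85, 47, 142), (95, 163, 220), (241, 219, 138)]
x -0.02 [(-73, 97, 149), (-67, 149, 83), (-57, 61, 112), (61, 35, 81), (70, 79, 103), (86, 142, 221), (240, 218, 139)]
x -0.07 [(-72, 136, 94), (-1, 67, 110), (21, 108, 71), (45, 73, 14), (137, 30, 198), (147, 176, 189), (177, 179, 192), (193, 199, 169), (204, 188, 167), (221, 161, 181), (232, 171, 123)]
x -0.02 [(-63, 123, 50), (79, 44, 190), (110, 203, 90), (117, 87, 33), (128, 40, 200), (231, 201, 110)]
```

Emit:
{"name": "move_arm", "arguments": {"targets": [[[-0.03, 0, -0.01, -0.001, 0.005, 0, 1], [0, 0, -0.005, 0, 0.001, -0.003, 1], [0, 0, 0, 0, 0, -0.002, 1], [0, 0, 0, 0, 0, 0, 1]]]}}

```text
clock: 21.6
tool_pos: [0.5533, 0.0625, 0.0652]
eef_rot: [0.963, 0.055, -0.01, -0.265]
contact_force: [-1.0, 2.2, 4.4]
opening: 0.998
```

```bash
python3 - <<'E'
from h import *
s=stt();print("station",loc(s["tool_pos"]))
E
```

```text
t21.6 tcp [0.5533 0.0625 0.0652] yaw 0.112 z [-0.049  0.509 -0.859] F [-1.   2.2  4.4] op 0.998
station [0.00086917 0.08981426 0.06521707]
```

Emit:
{"name": "move_arm", "arguments": {"targets": [[[0, 0, 0, 0.0005, -0.005, 0.001, 1], [0, 0, 0, 0.0005, -0.006, 0, 1], [0, 0, 0, 0.0005, -0.006, 0, 1]]]}}

```text
clock: 21.9
tool_pos: [0.5546, 0.0438, 0.0649]
eef_rot: [0.963, 0.055, -0.011, -0.265]
contact_force: [4.7, 18.1, -0.9]
opening: 1.0
```

```bash
python3 - <<'E'
from h import *
s=stt();print("station",loc(s["tool_pos"]))
prof("top",xs=(-.07,-.02))
E
```

```text
t21.9 tcp [0.5546 0.0438 0.0649] yaw 0.111 z [-0.05   0.51  -0.859] F [ 4.7 18.1 -0.9] op 1.000
station [-2.73275409e-05  7.11021479e-02  6.49038107e-02]
x -0.07 [(-68, 145, 73), (-9, 78, 40), (72, 53, 173), (82, 167, 219), (241, 217, 137)]
x -0.02 [(-73, 99, 137), (-67, 137, 71), (47, 37, 82), (73, 93, 220), (240, 219, 139)]
```

Emit:
{"name": "move_arm", "arguments": {"targets": [[[0, 0, 0, -0.001, 0.006, 0.003, 1], [-0.05, 0, 0, 0, 0.003, 0.02, 1], [-0.12, -0.014, 0, 0, 0, 0.01, 1], [-0.12, -0.014, 0, 0.001, -0.005, 0, 1], [-0.12, -0.014, 0, 0.002, -0.01, 0, 1]]]}}

```text
clock: 22.45
tool_pos: [0.558, 0.024, 0.0953]
eef_rot: [0.998, 0.045, 0.002, -0.054]
contact_force: [-0.6, 0.4, -1.2]
opening: 1.004
```

Emit:
{"name": "move_arm", "arguments": {"targets": [[[-0.11, -0.01, 0, 0, -0.005, 0, 1], [0, 0, 0, 0, 0, 0, 1]]]}}

```text
clock: 22.65
tool_pos: [0.5593, 0.0217, 0.0972]
eef_rot: [0.999, 0.049, 0.007, 0.004]
contact_force: [0.4, 0.6, 0.1]
opening: 0.999
```

```bash
python3 - <<'E'
from h import *
import pickle
s=stt();print("station",loc(s["tool_pos"]))
w=prof("wrist",xs=(-.07,-.02,.065),z=.056,y0=-.04,y1=.12);pickle.dump(w,open("wd.pkl","wb"));save(w,"wd.png")
E
```

```text
t22.6 tcp [0.5593 0.0217 0.0972] yaw 0.097 z [ 0.013 -0.008 -1.   ] F [0.4 0.6 0.1] op 0.999
station [0.00213881 0.04852819 0.09720117]
x -0.07 [(-26, 127, 70), (42, 40, 92), (72, 95, 176)]
x -0.02 [(-28, 128, 69), (-1, 56, 129), (34, 132, 91), (72, 99, 176)]
x 0.065 [(-30, 128, 69), (-4, 59, 131), (2, 131, 28), (41, 36, 94), (72, 97, 179), (100, 183, 233)]
```

Emit:
{"name": "move_arm", "arguments": {"targets": [[[0.008, 0.012, 0.015, -0.002, 0.002, -0.01, 1], [0, 0, 0, 0, 0, -0.01, 1], [0, 0, 0, 0, 0, -0.005, 1], [0, 0, 0, 0, 0, -0.001, 1]]]}}

```text
clock: 23.1
tool_pos: [0.5567, 0.0133, 0.0675]
eef_rot: [0.999, 0.048, -0.001, -0.003]
contact_force: [-6.0, 4.8, 21.3]
opening: 0.996
```

Emit:
{"name": "move_arm", "arguments": {"targets": [[[0, 0, 0, 0, 0, -0.002, 1], [0, 0, 0, 0, 0, -0.002, 1]]]}}

```text
clock: 23.3
tool_pos: [0.5567, 0.0133, 0.0674]
eef_rot: [0.999, 0.047, -0.001, -0.005]
contact_force: [-6.4, 2.6, 25.2]
opening: 0.994
```

```bash
python3 - <<'E'
from h import *
s=stt();print("station",loc(s["tool_pos"]))
E
```

```text
t23.3 tcp [0.5567 0.0133 0.0674] yaw 0.095 z [-0.002  0.01  -1.   ] F [-6.4  2.6 25.2] op 0.994
station [-0.0014259   0.04054061  0.06741127]
```

Contact came at tip height 56 mm, which is exactly the divider's seated height, so it has dropped home. Next is the cassette.

Emit:
{"name": "move_arm", "arguments": {"targets": [[[0, 0, 0, 0, 0, 0.02, 1], [0, 0, 0.1, 0, 0, 0.04, 1], [0, 0, 0.14, 0, -0.02, 0.035, 1], [0, 0, 0.14, 0.003, -0.035, 0.03, 1], [0, 0, 0.14, 0.003, -0.04, 0.01, 1]]]}}

```text
clock: 23.8
tool_pos: [0.5606, -0.0808, 0.2054]
eef_rot: [0.949, 0.314, -0.004, -0.006]
contact_force: [0.6, -0.1, -0.7]
opening: 0.998
```

Emit:
{"name": "move_arm", "arguments": {"targets": [[[0, 0, 0.14, 0.003, -0.04, 0, 1], [0, 0, 0.14, 0.003, -0.04, 0, 1], [0, 0, 0.14, 0.003, -0.04, 0, 1], [0, 0, 0.14, 0.003, -0.035, 0, 1], [0, 0, 0.12, 0.003, -0.02, 0, 1]]]}}

```text
clock: 24.3
tool_pos: [0.573, -0.2732, 0.2072]
eef_rot: [0.786, 0.619, -0.004, -0.004]
contact_force: [0.8, 0.7, -0.3]
opening: 0.999
```

```bash
python3 - <<'E'
from h import *
import pickle
s=stt()
w=r.snapshot("wrist");pickle.dump(w,open("wc.pkl","wb"))
print([(d["centre"],d["score"]) for q in("cassette_mid","rack_top") for d in r.find_in(w,q)])
print(proj(w,[[.59,-.268,.08],[.59,-.268,.11]]))
E
```

```text
t24.3 tcp [ 0.573  -0.2732  0.2072] yaw 1.334 z [-0.012  0.001 -1.   ] F [ 0.8  0.7 -0.3] op 0.999
[([222.1, 331.7], 0.69), ([232.5, 297.7], 0.88)]
[[207.38672161 331.33892456]
 [218.03614472 332.48503081]]
```

```bash
python3 - <<'E'
from h import *
import pickle
w=pickle.load(open("wc.pkl","rb"))
t=r.snapshot("top");s=r.snapshot("scene");pickle.dump((t,s),open("ts9.pkl","wb"))
C=np.zeros((600,740,3),np.uint8)
def put(im,box,k,y,x):
    f=cv2.resize(im["frame"][box[0]:box[1],box[2]:box[3],::-1],None,fx=k,fy=k,interpolation=cv2.INTER_CUBIC)
    C[y:y+f.shape[0],x:x+f.shape[1]]=f
put(w,(150,270,225,445),2.7,0,0)
put(t,(145,225,260,375),3.3,326,0)
put(s,(155,260,265,400),2.6,326,385)
cv2.imwrite("pics/comp.png",C)
E
```

```text
(no output)
```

View pics/comp.png

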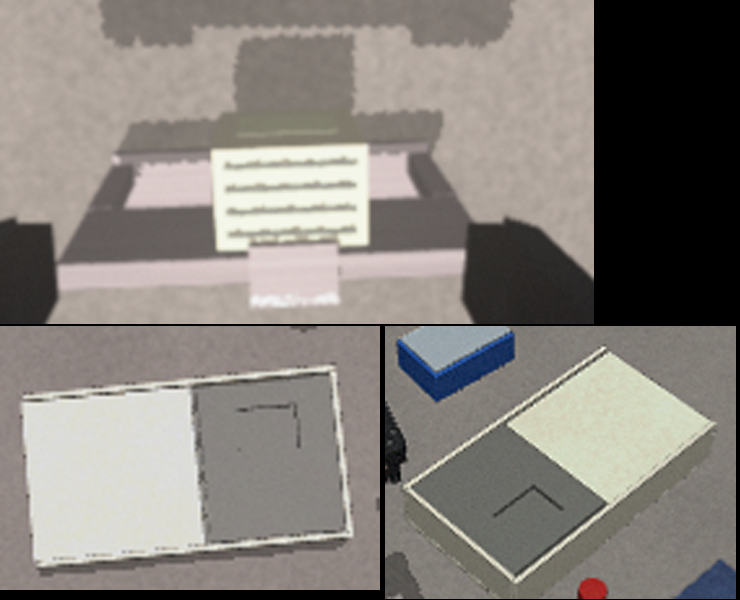

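The composite (12th and last view) shows the divider sitting flat and home between the case walls, with its pocket on the +x side. The cassette's top face has corners at crop (212,150), (368,145), (368,245) and (218,250). Its hook goes over the plate at (250–340, 240–305).

```bash
python3 - <<'E'
from h import *
import pickle
w=pickle.load(open("wc.pkl","rb"))
f=lambda p,z:at(w,(150+p[1]/2.7,225+p[0]/2.7),z)[:2]
P=[f(p,.110) for p in [(212,150),(368,145),(368,245),(218,250)]]
print(np.round(P,4),np.mean(P,0))
for i in range(4): d=P[(i+1)%4]-P[i];print(np.linalg.norm(d),np.arctan2(d[1],d[0]))
a,b=f((60,264),.11),f((465,250),.11);d=b-a;print("plate front edge",a,b,np.linalg.norm(d),np.arctan2(d[1],d[0]),(a+b)/2)
h=[f(p,.114) for p in [(250,303),(340,303)]];print("hook",h,np.linalg.norm(h[0]-h[1]))
Y=np.arctan2(d[1],d[0])-np.pi/2
E
```

```text
[[ 0.5725 -0.2903]
 [ 0.5828 -0.2403]
 [ 0.6179 -0.2472]
 [ 0.6077 -0.2973]] [ 0.59524347 -0.26877753]
0.05107725676213702 1.3675531754101555
0.03576897410951137 -0.19657282213726093
0.05112981931031206 -1.7711514964453159
0.03591632301677981 2.943534904219636
plate front edge [ 0.60014612 -0.35148152] [ 0.62753655 -0.21540355] 0.13880724078615633 1.372165661129416 [ 0.61384134 -0.28344253]
hook [array([ 0.62776334, -0.29096837]), array([ 0.63500147, -0.26097574])] 0.030853661672249417
```

Emit:
{"name": "move_arm", "arguments": {"targets": [[[0, -0.012, 0.02, 0.011, 0.002, -0.01, 1], [0, 0, 0.02, 0.01, 0.002, -0.015, 1], [0, 0, 0, 0.001, 0, -0.015, 1], [0, 0, 0, 0, 0, -0.01, 1], [0, 0, 0, 0, 0, -0.003, 1]]]}}

```text
clock: 25.05
tool_pos: [0.5991, -0.2551, 0.1494]
eef_rot: [0.77, 0.638, 0.003, -0.003]
contact_force: [-0.4, 0.3, -0.4]
opening: 0.998
```

```bash
python3 - <<'E'
from h import *
s=stt();print("need",np.array([.5952,-.2688,.087])-s["tool_pos"])
E
```

```text
t25.1 tcp [ 0.5991 -0.2551  0.1494] yaw 1.384 z [ 0.001  0.007 -1.   ] F [-0.4  0.3 -0.4] op 0.998
need [-0.0039059  -0.01370856 -0.06240731]
```

Emit:
{"name": "move_arm", "arguments": {"targets": [[[-0.007, 0.001, -0.01, -0.003, -0.008, 0, 1], [0, 0, 0, -0.001, -0.006, -0.006, 1], [0, 0, 0, 0, 0, -0.01, 1], [0, 0, 0, 0, 0, -0.006, 1], [0, 0, 0, 0, 0, 0, 1]]]}}

```text
clock: 25.55
tool_pos: [0.5937, -0.2715, 0.1251]
eef_rot: [0.774, 0.633, -0.001, -0.0]
contact_force: [0.0, 0.6, -1.0]
opening: 1.003
```

```bash
python3 - <<'E'
from h import *
s=stt();print("need",np.array([.5952,-.2688,.087])-s["tool_pos"])
E
```

```text
t25.6 tcp [ 0.5937 -0.2715  0.1251] yaw 1.371 z [-0.002 -0.001 -1.   ] F [ 0.   0.6 -1. ] op 1.003
need [ 0.00151972  0.00274404 -0.03806522]
```

Emit:
{"name": "move_arm", "arguments": {"targets": [[[0, 0, 0, 0.001, 0.002, -0.007, 1], [0, 0, 0, 0, 0, -0.01, 1], [0, 0, 0, 0, 0, -0.01, 1], [0, 0, 0, 0, 0, -0.006, 1], [0, 0, 0, 0, 0, -0.001, 1]]]}}

```text
clock: 26.05
tool_pos: [0.5951, -0.2687, 0.0882]
eef_rot: [0.774, 0.633, -0.001, -0.0]
contact_force: [0.1, 0.2, 0.3]
opening: 0.998
```

```bash
python3 - <<'E'
from h import *
s=stt();print("need",np.array([.5952,-.2688,.087])-s["tool_pos"])
E
```

```text
t26.1 tcp [ 0.5951 -0.2687  0.0882] yaw 1.372 z [-0.001 -0.001 -1.   ] F [0.1 0.2 0.3] op 0.998
need [ 1.20834824e-04 -9.35066200e-05 -1.23626946e-03]
```

Perfectly placed; close, check, and lift straight up.

Emit:
{"name": "move_arm", "arguments": {"targets": [[[0, 0, 0, 0, 0, 0, 0.4], [0, 0, 0, 0, 0, 0, 0.4], [0, 0, 0, 0, 0, 0, 0.4], [0, 0, 0, 0, 0, 0, 0.4], [0, 0, 0, 0, 0, 0, 0.4]]], "force": 30}}

```text
clock: 26.55
tool_pos: [0.5956, -0.2687, 0.0887]
eef_rot: [0.774, 0.634, -0.0, 0.0]
contact_force: [0.8, -0.4, -1.1]
opening: 0.586
```

Emit:
{"name": "move_arm", "arguments": {"targets": [[[0, 0, 0, 0, 0, 0, 0.4], [0, 0, 0, 0, 0, 0, 0.4]]]}}

```text
clock: 26.75
tool_pos: [0.5954, -0.2687, 0.0887]
eef_rot: [0.774, 0.634, -0.0, 0.0]
contact_force: [0.6, -0.2, -0.4]
opening: 0.587
```

```bash
python3 - <<'E'
from h import *
s=stt()
E
```

```text
t26.8 tcp [ 0.5954 -0.2687  0.0887] yaw 1.372 z [-0.    -0.001 -1.   ] F [ 0.6 -0.2 -0.4] op 0.587
```

Emit:
{"name": "move_arm", "arguments": {"targets": [[[0, 0, 0, 0, 0, 0.006, 0.4], [0, 0, 0, 0, 0, 0.01, 0.4], [0, 0, 0, 0, 0, 0.01, 0.4], [0, 0, 0, 0, 0, 0.012, 0.4], [0, 0, 0, 0, 0, 0.015, 0.4]]]}}

```text
clock: 27.25
tool_pos: [0.5939, -0.2684, 0.1441]
eef_rot: [0.774, 0.634, -0.001, -0.001]
contact_force: [0.8, -0.4, -1.2]
opening: 0.589
```

Emit:
{"name": "move_arm", "arguments": {"targets": [[[0, 0, 0, -0.005, 0.005, 0.02, 0.4], [0, 0, 0, -0.01, 0.01, 0.025, 0.4], [0, 0, 0.05, -0.005, 0.02, 0.02, 0.4], [0, 0, 0.05, 0, 0.03, 0.005, 0.4], [0, 0, 0.05, 0, 0.035, 0, 0.4]]]}}

```text
clock: 27.75
tool_pos: [0.5745, -0.1739, 0.2254]
eef_rot: [0.726, 0.687, -0.001, 0.005]
contact_force: [1.0, 1.0, -0.9]
opening: 0.587
```

```bash
python3 - <<'E'
from h import *
s=stt();print("pocket",W((.03,0,.049)))
E
```

```text
t27.8 tcp [ 0.5745 -0.1739  0.2254] yaw 1.515 z [ 0.007 -0.009 -1.   ] F [ 1.   1.  -0.9] op 0.587
pocket [ 0.59250527 -0.0233874   0.049     ]
```

```bash
python3 - <<'E'
from h import *
import pickle
t,s=pickle.load(open("ts9.pkl","rb"))
tp=lambda p:(145+(p[1]-326)/3.3,260+p[0]/3.3)
sp=lambda p:(155+(p[1]-326)/2.6,265+(p[0]-385)/2.6)
for n,im,f,L in [("top",t,tp,[((297,405),.056,(52,-30)),((334,367),.058,(86,-76)),((352,537),.058,(-86,-76)),((22,397),.058,(86,236)),((38,566),.058,(-86,236))]),
 ("scene",s,sp,[((533,487),.056,(8,30)),((405,487),.058,(-86,-76)),((517,580),.058,(86,-76)),((605,348),.058,(-86,236)),((716,425),.058,(86,236))])]:
    for p,z,e in L: q=loc(at(im,f(p),z))*1000; print(n,e,np.round(q[:2],1),"err",np.round(q[:2]-e,1))
E
```

```text
top (52, -30) [ 48.1 -33.4] err [-3.9 -3.4]
top (86, -76) [ 82.  -73.8] err [-4.   2.2]
top (-86, -76) [-87.7 -73.2] err [-1.7  2.8]
top (86, 236) [ 83.  237.5] err [-3.   1.5]
top (-86, 236) [-85.5 236.1] err [0.5 0.1]
scene (8, 30) [10.8 25.1] err [ 2.8 -4.9]
scene (-86, -76) [-81.1 -73. ] err [4.9 3. ]
scene (86, -76) [ 84.6 -71.4] err [-1.4  4.6]
scene (-86, 236) [-78.5 234.6] err [ 7.5 -1.4]
scene (86, 236) [ 90.1 233. ] err [ 4.1 -3. ]
```

Emit:
{"name": "move_arm", "arguments": {"targets": [[[0.009, 0.007, 0.05, 0.004, 0.03, -0.01, 0.4], [0, 0, 0.05, 0.005, 0.035, -0.015, 0.4], [0, 0, 0.04, 0.005, 0.035, -0.015, 0.4], [0, 0, 0.03, 0.003, 0.025, -0.015, 0.4], [0, 0, 0, 0, 0.01, -0.008, 0.4]]]}}

```text
clock: 28.25
tool_pos: [0.595, -0.0299, 0.171]
eef_rot: [0.661, 0.75, 0.006, 0.005]
contact_force: [0.3, -0.2, -0.7]
opening: 0.585
```

```bash
python3 - <<'E'
from h import *
s=stt();print(loc(s["tool_pos"]))
E
```

```text
t28.2 tcp [ 0.595  -0.0299  0.171 ] yaw 1.696 z [ 0.014  0.002 -1.   ] F [ 0.3 -0.2 -0.7] op 0.585
[ 0.03176607 -0.0067791   0.17095243]
```

```bash
python3 - <<'E'
from h import *
import pickle
s=stt();w=r.snapshot("wrist");pickle.dump(w,open("wp.pkl","wb"));save(w,"wp.png")
g=cv2.GaussianBlur(cv2.cvtColor(w["frame"],cv2.COLOR_RGB2GRAY),(3,3),0).astype(np.float32)
Rm=R.from_quat(s["eef_rot"]).as_matrix();T=s["tool_pos"]
# own coords: x=tool y, y=-tool x(either), z up
O=lambda x,y,z:T+Rm@np.array([y,x,0.0087-z])
for nm,p in [("TF",(-.018,0,.03)),("BF",(-.018,0,-.03)),("BF lean+",(-.018-.0045,0,-.03)),("TB",(.018,0,.03))]: print(nm,np.round(proj(w,O(*p))[0],1))
for y in (-.015,.015):
    a=proj(w,O(-.018,y,.03))[0];b=proj(w,O(-.018,y,-.03))[0]
    print("col",a[1],b[1]);c=(a[1]+b[1])/2
    print([(r_,int(g[r_,int(round(c))])) for r_ in range(100,250,3)])
def line(A,B,n=70):
    P=proj(w,[W(np.array(A)+(np.array(B)-A)*k/n) for k in range(n+1)])
    v=cv2.remap(g,P[:,1].astype(np.float32).reshape(1,-1),P[:,0].astype(np.float32).reshape(1,-1),1)[0];return v.astype(int).tolist()
print("y -70..70 at x=.012",line((.012,-.07,.056),(.012,.07,.056)))
print("x -30..40 at y=-3",line((-.03,-.003,.056),(.04,-.003,.056)))
E
```

```text
t28.2 tcp [ 0.595  -0.0299  0.171 ] yaw 1.696 z [ 0.014  0.002 -1.   ] F [ 0.3 -0.2 -0.7] op 0.585
TF [243.4 323.6]
BF [202.2 322.7]
BF lean+ [195.7 322.7]
TB [309.6 323.4]
col 290.515638552499 299.9708913529745
[(100, 149), (103, 149), (106, 149), (109, 149), (112, 149), (115, 149), (118, 149), (121, 149), (124, 143), (127, 100), (130, 99), (133, 98), (136, 99), (139, 98), (142, 98), (145, 97), (148, 97), (151, 97), (154, 97), (157, 97), (160, 97), (163, 96), (166, 95), (169, 91), (172, 90), (175, 90), (178, 90), (181, 89), (184, 88), (187, 88), (190, 89), (193, 90), (196, 88), (199, 90), (202, 104), (205, 108), (208, 108), (211, 112), (214, 114), (217, 111), (220, 113), (223, 112), (226, 136), (229, 111), (232, 110), (235, 110), (238, 110), (241, 154), (244, 172), (247, 172)]
col 356.6140052755412 345.41008653939673
[(100, 100), (103, 100), (106, 100), (109, 99), (112, 99), (115, 99), (118, 100), (121, 99), (124, 99), (127, 99), (130, 99), (133, 99), (136, 98), (139, 98), (142, 99), (145, 98), (148, 97), (151, 97), (154, 98), (157, 97), (160, 97), (163, 97), (166, 98), (169, 97), (
[... 227 characters left out ...]
 (232, 109), (235, 109), (238, 111), (241, 154), (244, 173), (247, 173)]
y -70..70 at x=.012 [118, 98, 98, 97, 98, 97, 97, 97, 97, 97, 97, 97, 103, 131, 104, 96, 96, 96, 91, 89, 96, 96, 96, 96, 96, 96, 96, 96, 96, 96, 96, 96, 96, 96, 96, 96, 96, 96, 96, 96, 96, 96, 96, 97, 97, 97, 97, 97, 85, 91, 97, 97, 98, 98, 99, 99, 99, 100, 100, 100, 100, 101, 101, 101, 101, 102, 102, 103, 104, 134, 184]
x -30..40 at y=-3 [99, 99, 99, 99, 99, 99, 98, 98, 98, 98, 98, 97, 97, 97, 97, 97, 97, 97, 96, 96, 97, 97, 97, 97, 97, 97, 97, 97, 96, 96, 96, 96, 96, 96, 96, 96, 96, 96, 96, 96, 96, 96, 96, 96, 96, 96, 96, 96, 96, 96, 96, 96, 96, 96, 96, 96, 95, 95, 95, 95, 96, 96, 96, 95, 95, 95, 96, 96, 98, 100, 102]
```

The wrist profile puts the pocket edges at y −33 and +27 mm, so its centre is at station (~29.5, −3). That fits the divider having been pushed against the −y wall. The cassette hangs essentially upright. I'll align and lower it.

Emit:
{"name": "move_arm", "arguments": {"targets": [[[-0.002, 0.014, -0.011, -0.0025, 0.002, -0.005, 0.4], [0, 0, 0, 0, 0.0015, -0.012, 0.4], [0, 0, 0, 0, 0, -0.015, 0.4], [0, 0, 0, 0, 0, -0.01, 0.4], [0, 0, 0, 0, 0, -0.003, 0.4]]]}}

```text
clock: 28.8
tool_pos: [0.5928, -0.0333, 0.1247]
eef_rot: [0.67, 0.743, -0.002, 0.002]
contact_force: [0.1, -0.7, -1.5]
opening: 0.586
```

```bash
python3 - <<'E'
from h import *
s=stt();print(loc(s["tool_pos"]),"need",W((.0295,-.003,.0877))-s["tool_pos"])
E
```

```text
t28.8 tcp [ 0.5928 -0.0333  0.1247] yaw 1.674 z [ 0.001 -0.006 -1.   ] F [ 0.1 -0.7 -1.5] op 0.586
[ 0.0291225  -0.00988419  0.12468779] need [-0.00040805  0.00688245 -0.03698779]
```

Emit:
{"name": "move_arm", "arguments": {"targets": [[[0.006, 0, 0.011, 0, 0.004, 0, 0.4], [0, 0, 0, 0, 0.003, -0.005, 0.4], [0, 0, 0, 0, 0, -0.007, 0.4], [0, 0, 0, 0, 0, -0.005, 0.4], [0, 0, 0, 0, 0, 0, 0.4]]]}}

```text
clock: 29.3
tool_pos: [0.5933, -0.0275, 0.1067]
eef_rot: [0.666, 0.746, 0.001, 0.001]
contact_force: [-0.3, -0.3, -1.3]
opening: 0.589
```

```bash
python3 - <<'E'
from h import *
s=stt();print(loc(s["tool_pos"]),"need",W((.0295,-.003,.0877))-s["tool_pos"])
w=r.snapshot("wrist")
g=cv2.GaussianBlur(cv2.cvtColor(w["frame"],cv2.COLOR_RGB2GRAY),(3,3),0).astype(np.float32)
def line(A,B,n=70):
    P=proj(w,[W(np.array(A)+(np.array(B)-A)*k/n) for k in range(n+1)])
    v=cv2.remap(g,P[:,1].astype(np.float32).reshape(1,-1),P[:,0].astype(np.float32).reshape(1,-1),1)[0];return v.astype(int).tolist()
for x in (.011,.014): print("y -40..30 at x",x,line((x,-.04,.056),(x,.03,.056)))
for y in (-.02,-.003,.015): print("x -10..30 at y",y,line((-.01,y,.056),(.03,y,.056),40))
E
```

```text
t29.3 tcp [ 0.5933 -0.0275  0.1067] yaw 1.683 z [ 0.002  0.    -1.   ] F [-0.3 -0.3 -1.3] op 0.589
[ 0.03027647 -0.00414641  0.10672839] need [-0.00090184  0.00105064 -0.01902839]
y -40..30 at x 0.011 [96, 95, 95, 95, 95, 95, 91, 80, 83, 93, 95, 95, 95, 95, 95, 96, 95, 95, 95, 95, 96, 95, 95, 95, 95, 96, 95, 95, 95, 95, 96, 96, 95, 95, 95, 95, 95, 95, 95, 95, 96, 96, 96, 96, 96, 96, 96, 95, 95, 95, 96, 96, 95, 95, 95, 95, 96, 96, 95, 95, 96, 96, 96, 96, 95, 91, 79, 79, 92, 95, 96]
y -40..30 at x 0.014 [95, 96, 95, 95, 95, 94, 91, 82, 84, 93, 95, 95, 95, 95, 95, 95, 95, 95, 95, 95, 95, 95, 95, 95, 95, 95, 95, 95, 95, 95, 96, 96, 96, 96, 96, 95, 95, 95, 95, 96, 95, 95, 95, 95, 96, 96, 96, 96, 96, 96, 96, 96, 96, 96, 96, 96, 96, 96, 96, 96, 96, 96, 96, 96, 96, 92, 79, 80, 92, 95, 97]
x -10..30 at y -0.02 [96, 96, 96, 96, 96, 96, 95, 95, 96, 96, 96, 95, 95, 95, 95, 95, 95, 95, 95, 95, 96, 96, 96, 95, 95, 95, 95, 96, 98, 104, 107, 108, 109, 111, 112, 111, 110, 110, 111, 112, 112]
x -10..30 at y -0.003 [96, 96, 96, 96, 96, 96, 95, 95, 96, 96, 95, 96, 96, 96, 96, 96, 96, 95, 95, 95, 95, 95, 95, 95, 95, 95, 96, 96, 98, 104, 107, 107, 109, 111, 112, 111, 109, 109, 110, 112, 112]
x -10..30 at y 0.015 [96, 96, 96, 96, 96, 96, 96, 96, 96, 96, 96, 95, 95, 95, 95, 95, 95, 95, 95, 95, 95, 95, 95, 95, 96, 96, 96, 96, 99, 104, 107, 108, 108, 109, 109, 109, 111, 111, 111, 112, 111]
```

```bash
python3 - <<'E'
from h import *
w=r.snapshot("wrist")
g=cv2.cvtColor(w["frame"],cv2.COLOR_RGB2GRAY).astype(np.float32)
def line(A,B,n=70):
    P=proj(w,[W(np.array(A)+(np.array(B)-A)*k/n) for k in range(n+1)])
    v=cv2.remap(g,P[:,1].astype(np.float32).reshape(1,-1),P[:,0].astype(np.float32).reshape(1,-1),1)[0];return v.astype(int).tolist()
for y in (-.0328,.0265): print("x -10..25 at y",y,line((-.01,y,.056),(.025,y,.056),35))
E
```

```text
x -10..25 at y -0.0328 [96, 97, 96, 96, 96, 95, 95, 96, 94, 95, 95, 96, 95, 95, 95, 96, 91, 81, 77, 76, 76, 75, 77, 77, 73, 73, 72, 73, 77, 89, 103, 106, 108, 106, 107, 108]
x -10..25 at y 0.0265 [97, 96, 96, 96, 96, 96, 96, 96, 96, 96, 96, 96, 96, 95, 95, 96, 92, 80, 72, 72, 74, 71, 69, 70, 68, 67, 67, 70, 69, 70, 72, 73, 73, 73, 75, 75]
```

Emit:
{"name": "move_arm", "arguments": {"targets": [[[0, 0.002, 0, -0.0008, 0.001, -0.003, 0.4], [0, 0, 0, 0, 0, -0.003, 0.4], [0, 0, 0, 0, 0, 0, 0.4]]]}}

```text
clock: 29.7
tool_pos: [0.5931, -0.0263, 0.1014]
eef_rot: [0.666, 0.746, 0.001, 0.001]
contact_force: [0.0, -0.1, -0.9]
opening: 0.593
```

```bash
python3 - <<'E'
from h import *
s=stt();print(loc(s["tool_pos"]),"need",W((.0295,-.003,.0877))-s["tool_pos"])
E
```

```text
t29.7 tcp [ 0.5931 -0.0263  0.1014] yaw 1.683 z [ 0.002  0.    -1.   ] F [ 0.  -0.1 -0.9] op 0.593
[ 0.03026731 -0.00299963  0.10135186] need [-7.62290260e-04 -8.76480681e-05 -1.36518558e-02]
```

Emit:
{"name": "move_arm", "arguments": {"targets": [[[0, 0.002, 0, -0.001, 0, -0.003, 0.4], [0, 0, 0, 0, 0, -0.003, 0.4], [0, 0, 0, 0, 0, -0.003, 0.4], [0, 0, 0, 0, 0, 0, 0.4]]]}}

```text
clock: 30.1
tool_pos: [0.592, -0.0264, 0.0916]
eef_rot: [0.666, 0.746, -0.0, -0.0]
contact_force: [-0.7, -0.2, -1.2]
opening: 0.588
```

```bash
python3 - <<'E'
from h import *
s=stt();print(loc(s["tool_pos"]),"need",W((.029,-.003,.0877))-s["tool_pos"])
E
```

```text
t30.1 tcp [ 0.592  -0.0264  0.0916] yaw 1.683 z [-0.  0. -1.] F [-0.7 -0.2 -1.2] op 0.588
[ 0.02919809 -0.00291119  0.09157243] need [-0.00018671 -0.00011077 -0.00387243]
```

Bottom is about 3 mm inside the pocket with no contact. Lower the rest gently.

Emit:
{"name": "move_arm", "arguments": {"targets": [[[0, 0, 0, 0, 0, -0.002, 0.4], [0, 0, 0, 0, 0, -0.0015, 0.4], [0, 0, 0, 0, 0, -0.001, 0.4]]]}}

```text
clock: 30.4
tool_pos: [0.5928, -0.0263, 0.0893]
eef_rot: [0.667, 0.745, 0.0, 0.001]
contact_force: [-2.9, -0.2, 7.6]
opening: 0.589
```

```bash
python3 - <<'E'
from h import *
s=stt();print(loc(s["tool_pos"]))
E
```

```text
t30.4 tcp [ 0.5928 -0.0263  0.0893] yaw 1.682 z [ 0.001 -0.001 -1.   ] F [-2.9 -0.2  7.6] op 0.589
[ 0.02991873 -0.0028825   0.08934721]
```

Emit:
{"name": "move_arm", "arguments": {"targets": [[[0, 0, 0, 0, 0, -0.0005, 0.62], [0, 0, 0, 0, 0, 0, 0.66], [0, 0, 0, 0, 0, 0, 0.8], [0, 0, 0, 0, 0, 0, 0.9], [0, 0, 0, 0, 0, 0, 1]]]}}

```text
clock: 30.9
tool_pos: [0.5936, -0.0261, 0.0894]
eef_rot: [0.667, 0.745, 0.001, 0.001]
contact_force: [-0.4, -0.2, -0.0]
opening: 0.907
```

```bash
python3 - <<'E'
from h import *
s=stt();print(loc(s["tool_pos"]))
w=r.snapshot("wrist");save(w,"wz.png")
g=cv2.cvtColor(w["frame"],cv2.COLOR_RGB2GRAY).astype(np.float32)
c=W((.029,-.003,0));u=W((1,0,0))-W((0,0,0));v=W((0,1,0))-W((0,0,0))
for y in (-.015,.015):
    top=c-u*.018+v*y+[0,0,.109]; print("pred top-front",np.round(proj(w,top)[0],1),"pred base at divider top",np.round(proj(w,c-u*.018+v*y+[0,0,.056])[0],1))
    k=int(round(proj(w,top)[0][1])); print([(i,int(g[i,k])) for i in range(140,260,3)])
E
```

```text
t30.9 tcp [ 0.5936 -0.0261  0.0894] yaw 1.683 z [ 0.003 -0.001 -1.   ] F [-0.4 -0.2 -0. ] op 0.907
[ 0.03079715 -0.00277461  0.08937819]
pred top-front [238.3 290.1] pred base at divider top [202.  298.9]
[(140, 147), (143, 144), (146, 101), (149, 99), (152, 100), (155, 99), (158, 98), (161, 96), (164, 97), (167, 96), (170, 97), (173, 96), (176, 96), (179, 96), (182, 96), (185, 97), (188, 96), (191, 95), (194, 95), (197, 95), (200, 95), (203, 98), (206, 111), (209, 110), (212, 110), (215, 115), (218, 113), (221, 116), (224, 114), (227, 123), (230, 113), (233, 112), (236, 111), (239, 111), (242, 112), (245, 158), (248, 169), (251, 170), (254, 135), (257, 96)]
pred top-front [238.2 355.7] pred base at divider top [201.8 345.8]
[(140, 99), (143, 100), (146, 99), (149, 97), (152, 97), (155, 96), (158, 97), (161, 96), (164, 97), (167, 97), (170, 97), (173, 97), (176, 95), (179, 95), (182, 96), (185, 96), (188, 96), (191, 96), (194, 98), (197, 97), (200, 95), (203, 101), (206, 110), (209, 110), (212, 110), (215, 111), (218, 109), (221, 110), (224, 111), (227, 113), (230, 110), (233, 111), (236, 111), (239, 110), (242, 111), (245, 158), (248, 172), (251, 171), (254, 132), (257, 96)]
```

Emit:
{"name": "move_arm", "arguments": {"targets": [[[0, 0, 0, 0, 0, 0.01, 1], [0, 0, 0, 0, 0, 0.02, 1], [0, 0, 0, 0, 0, 0.03, 1], [0, 0, 0, 0, 0, 0.03, 1], [0, 0, 0, 0, 0, 0.02, 1]]]}}

```text
clock: 31.45
tool_pos: [0.5908, -0.0261, 0.2021]
eef_rot: [0.666, 0.746, -0.001, -0.001]
contact_force: [-0.3, 0.1, 0.2]
opening: 0.997
```

```bash
python3 - <<'E'
from h import *
s=stt();print(loc(s["tool_pos"]))
w=r.snapshot("wrist");save(w,"wy.png")
print([(np.round(d["centre"]),d["score"]) for d in r.find_in(w,"cassette_mid")])
f=w["frame"];g=f.max(2)
# sunlit/bright top face blob near the cassette
c=W((.029,-.003,.109));p=proj(w,c)[0].astype(int);print("pred",p)
for lo in (140,155,170):
  m=(g>lo).astype(np.uint8);n,l,st,ce=cv2.connectedComponentsWithStats(m)
  k=l[p[0],p[1]]; print(lo,k,st[k].tolist())
  if k and st[k,4]<20000:
    cn,_=cv2.findContours((l==k).astype(np.uint8),0,1);q=cv2.boxPoints(cv2.minAreaRect(max(cn,key=len)))
    P=np.array([loc(at(w,(b,a),.109))[:2] for a,b in q])*1000;print(np.round(P,1).tolist(),P.mean(0),sorted(np.linalg.norm(P[i]-P[i-1]) for i in range(2)))
# columns profile through the centre
for dy in (-.015,.015):
  L=proj(w,[W((x,-.003+dy,.109)) for x in np.arange(-.01,.07,.001)])
  v=cv2.remap(cv2.cvtColor(f,cv2.COLOR_RGB2GRAY),L[:,1].astype(np.float32).reshape(1,-1),L[:,0].astype(np.float32).reshape(1,-1),1)[0]
  print("x -10..70 z.109:",v.tolist())
E
```

```text
t31.4 tcp [ 0.5908 -0.0261  0.2021] yaw 1.684 z [-0.004 -0.001 -1.   ] F [-0.3  0.1  0.2] op 0.997
[ 0.02801209 -0.00245588  0.20210103]
[(array([204., 322.]), 0.58)]
pred [203 321]
140 0 [0, 0, 640, 400, 115908]
155 0 [0, 0, 640, 400, 170814]
170 0 [0, 0, 640, 400, 220386]
x -10..70 z.109: [107, 107, 106, 105, 107, 122, 127, 106, 94, 93, 94, 98, 103, 107, 109, 110, 110, 110, 116, 127, 117, 107, 107, 109, 141, 162, 164, 163, 151, 120, 102, 135, 161, 164, 164, 163, 153, 123, 104, 129, 159, 165, 173, 207, 214, 173, 148, 179, 216, 227, 227, 226, 211, 165, 138, 180, 212, 179, 133, 157, 178, 179, 178, 178, 180, 182, 182, 181, 180, 180, 181, 181, 181, 180, 180, 181, 183, 192, 202, 203]
x -10..70 z.109: [95, 94, 93, 93, 95, 93, 94, 94, 94, 94, 94, 99, 104, 107, 107, 108, 110, 108, 112, 120, 114, 108, 107, 111, 136, 159, 164, 164, 152, 122, 103, 133, 162, 164, 165, 165, 155, 127, 107, 129, 159, 169, 203, 223, 208, 166, 148, 179, 215, 227, 227, 220, 191, 153, 142, 177, 216, 219, 198, 173, 154, 143, 140, 132, 126, 128, 145, 184, 213, 219, 210, 187, 164, 154, 154, 153, 152, 153, 156, 157]
```

Emit:
{"name": "move_arm", "arguments": {"targets": [[[0, 0, 0, 0, 0, 0.02, 1], [0, 0, 0, 0, 0, 0.02, 1], [0, 0, 0, 0, 0, 0, 1], [0, 0, 0, 0, 0, 0, 1], [0, 0, 0, 0, 0, 0, 1]]]}}

```text
clock: 32.05
tool_pos: [0.5897, -0.0266, 0.241]
eef_rot: [0.666, 0.746, -0.002, -0.001]
contact_force: [0.4, -0.5, -1.2]
opening: 1.002
```

```bash
python3 - <<'E'
from h import *
import pickle
stt()
s=r.snapshot("scene");t=r.snapshot("top");S=pickle.load(open("s0.pkl","rb"))
c=W((.030,-.003,.08));print("pred",proj(s,c),proj(t,c))
for q in("cassette_mid","carton","flask","beaker","jar"): print(q,[(np.round(d["centre"]).tolist(),round(d["score"],2)) for d in r.find_in(s,q)[:2]])
# change map outside arm/station: bystander pixels in scene
for n,(a,b) in dict(carton=(267,170),flask=(274,344),beaker=(175,436),jar=(135,342)).items():
    sl=np.s_[a-12:a+12,b-10:b+10];print(n,np.abs(s["frame"][sl].astype(int)-S["scene"]["frame"][sl]).mean().round(1))
# white cassette height in scene: column profile
g=cv2.cvtColor(s["frame"],cv2.COLOR_RGB2GRAY).astype(np.float32)
P=proj(s,[W((.048,-.003,z)) for z in np.arange(.05,.125,.002)])
print(cv2.remap(g,P[:,1].astype(np.float32).reshape(1,-1),P[:,0].astype(np.float32).reshape(1,-1),1)[0].astype(int).tolist())
E
```

```text
t32.0 tcp [ 0.5897 -0.0266  0.241 ] yaw 1.683 z [-0.005 -0.001 -1.   ] F [ 0.4 -0.5 -1.2] op 1.002
pred [[220.85697901 319.80102714]] [[174.24659938 341.6374746 ]]
cassette_mid [([222.0, 317.0], 0.69)]
carton [([267.0, 172.0], 0.76)]
flask [([272.0, 344.0], 0.89), ([222.0, 309.0], 0.67)]
beaker [([175.0, 435.0], 0.89)]
jar []
carton 4.5
flask 5.4
beaker 5.0
jar 34.2
[83, 90, 96, 100, 103, 103, 102, 101, 101, 104, 107, 106, 105, 104, 103, 101, 98, 99, 103, 113, 132, 145, 147, 148, 147, 146, 146, 147, 149, 150, 149, 147, 134, 127, 152, 174, 194, 209]
```

```bash
python3 - <<'E'
from h import *
import pickle
t=r.snapshot("top");S=pickle.load(open("s0.pkl","rb"))
print([(np.round(d["centre"]).tolist(),round(d["score"],2)) for d in r.find_in(t,"jar")])
for n,(a,b) in dict(jar=(256,246),carton=(226,455),beaker=(158,217)).items():
    sl=np.s_[a-12:a+12,b-12:b+12];print(n,np.abs(t["frame"][sl].astype(int)-S["top"]["frame"][sl]).mean().round(1))
r.finish_job()
E
```

```text
[([257.0, 247.0], 0.71), ([192.0, 295.0], 0.25)]
jar 8.8
carton 12.0
beaker 12.8
the job is handed in; nothing more can be done
```

The case is packed and the job is handed in, at about 32 s of the 72 s allowed.

- **Mailer and tube:** The mailer is in the short cavity and the tube in the long one. After release, the detector found both close to their predicted positions.
- **Divider:** It is home in the case. Fingers pressed on its rear part met it at 56 mm, the seated height, and the last picture showed it flat between the walls. Dragging it by friction from above slipped, so I pushed its rear top edge with leaned fingers. It sits about 3 mm toward −y, within its play.
- **Cassette:** It stands in the divider's pocket, hook toward +x. It is about 2 mm off the pocket's centre, within the 4 mm play. At release it touched down about 1.6 mm higher than calculated, well short of the 7 mm it would sit up on the rim. Its edges measured about 0.02–0.03 rad of lean, which I put down to camera error.
- **Bystanders:** The carton, flask and beaker match the first scene picture. The jar was not found in the last scene picture, probably because the arm hid it, but the top camera found it where it started.

**Rough moments:**
- An early fast descent drifted and nudged the mailer about 9 mm before I grasped it.
- Setting the tube down peaked at about 48 N at the wrist. The tube was in the fingers, so I took this as under the 120 N wrist limit rather than against the 40 N limit for the arm or gripper body.

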